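Take down a pile of culture dishes and set each on its own pad

TASK

Take the pile of culture dishes apart: set each dish, upright and alone, in the middle of the pad of its own colour, all of it on the pad, and lay the slide box from under them in the middle of the bare steel plate, lengthways along it. Keep the dishes upright all the way, and let go of everything.

Things in the scene. Friction and masses are not known exactly. Their poses are not given: they have to be found in the camera images.
- dish_red_center (a point): Centre (half-way up) of the red culture dish: a closed round flat dish, 60 mm across and 18 mm high, rigid, with a red filling and lid disc, about 35 g; one of the two large dishes that stand side by side on the slide box, centres 80 mm apart along its length; it is 14 mm wider than the box and overhangs it on both long sides; a small dish stands on its lid. z is the dish's axis, up; being round, its yaw means nothing.
- dish_green_center (a point): Centre (half-way up) of the green culture dish: a closed round flat dish, 60 mm across and 18 mm high, rigid, with a green filling and lid disc, about 35 g; one of the two large dishes that stand side by side on the slide box, centres 80 mm apart along its length; it is 14 mm wider than the box and overhangs it on both long sides; a small dish stands on its lid. z is the dish's axis, up; being round, its yaw means nothing.
- dish_yellow_center (a point): Centre (half-way up) of the yellow culture dish: a closed round flat dish, 35 mm across and 12 mm high, rigid, with a yellow filling and lid disc, about 16 g; one of the two small dishes; it stands on the lid of one of the large dishes (either), within about 6 mm of its middle. z is the dish's axis, up; being round, its yaw means nothing.
- dish_blue_center (a point): Centre (half-way up) of the blue culture dish: a closed round flat dish, 35 mm across and 12 mm high, rigid, with a blue filling and lid disc, about 16 g; one of the two small dishes; it stands on the lid of one of the large dishes (either), within about 6 mm of its middle. z is the dish's axis, up; being round, its yaw means nothing.
- pad_red_top (a point): Middle of the top face of the red pad: a fixed flat round pad, 84 mm across, its top 6 mm above the table, red with a thin white circle of 61 mm, a little wider than the dish, drawn round its middle; no rim. z up.
- pad_green_top (a point): Middle of the top face of the green pad: a fixed flat round pad, 84 mm across, its top 6 mm above the table, green with a thin white circle of 61 mm, a little wider than the dish, drawn round its middle; no rim. z up.
- pad_yellow_top (a point): Middle of the top face of the yellow pad: a fixed flat round pad, 60 mm across, its top 6 mm above the table, yellow with a thin white circle of 37 mm, a little wider than the dish, drawn round its middle; no rim. z up.
- pad_blue_top (a point): Middle of the top face of the blue pad: a fixed flat round pad, 60 mm across, its top 6 mm above the table, blue with a thin white circle of 37 mm, a little wider than the dish, drawn round its middle; no rim. z up.
- slide_box_center (a point): Centre (half-way up) of the closed slide box at the bottom of the pile, lying on the table: 46 mm wide (its x), 160 mm long (its y), 30 mm high (z up), near-black lid on a grey base with a white catch at the middle of one long side, about 220 g.
- plate_top (a point): Middle of the top face of the bare steel plate fixed on the table: 80 mm wide (its x), 200 mm long (its y), its top 5 mm above the table, no rim; z up.
There are look-alikes about, which are no part of the job. What is shaped like the part that bears dish_red_center but blue is not meant.

How it is judged:
By the outcome, as a careful person would: the job done as asked, in the order asked, and still so for the second after the job is handed in, with the robot touching nothing.
It also fails if it takes over 134 s, if anything falls off the work surface, if the arm or the gripper's body presses on something with over 40 N, if the wrist force passes 120 N, or if a joint passes its speed limit or range.

ROBOT

A 6-joint arm with a two-finger parallel gripper is mounted at the origin on the work surface. World frame = base frame: x ahead of the robot, y to its left, z up, the work surface at z = 0. Lengths are in m, angles in rad, forces in N, time in s.
With the tool pointing down it reaches from about 0.4 to 0.825 m from the base axis. Payload 7 kg.
Tool frame: the origin (TCP) lies midway between the tips of the shut fingers; the grasp point (between the pads) lies 19 mm behind it (arm.pinch_z is the distance from the TCP to the grasp point, in m); z points along the fingers, y is the direction in which the jaws open and shut (so a half turn about z gives the same grasp; the last joint's range is limited). The gripper opens to 88 mm and grips with 3 to 60 N. Pads are 19 mm wide; open, the fingers measure 130 mm over their backs; the gripper's body (78 mm by 193 mm) begins 47 mm behind the grasp point.
Start: joints at [1.423, 0.359, 0.012, 0, -1.224, -0.288], TCP at [0.285, 0.612, 0.227] pointing down, gripper open.
Joint ranges: [-3.07, 3.07], [-1.43, 2.12], [-1.02, 1.25], [-3.03, 1.67], [-3.05, -0], [-3.03, 3.03]. Speed limits (rad/s): [2.39, 2.39, 3.01, 3.14, 3.14, 3.14].

INTERFACE

Orientations are given as [roll, pitch, yaw] about the fixed x, y, z axes, in that order (R = Rz(yaw) Ry(pitch) Rx(roll)).
In Python, from cell import state, snapshot, job, nets, arm gives the robot as it stands. The module is installed in compiled form; this text tells all that it offers.
- The arm moves only by the shell command python3 -m crank 'ROWS'. ROWS is JSON, a list of rows, each an object of numbers: "x", "y", "z": the shift along the tool's x, y, z as a fraction of full scale; "rx", "ry", "rz": the turn, a rotation vector about the tool's x, y, z as a fraction of full scale; "jaw": the gripper's target within -1 to 1 (fully open at 1, half-way at 0, shut at -1). In form: [{"x": .., "y": .., "z": .., "rx": .., "ry": .., "rz": .., "jaw": ..}, ...]. A call has exactly 10 rows; each row is the pose to reach, as a shift and turn from the pose commanded when the call began, along the tool's axes at that moment; what a row does not reach only later rows make up. Full scale, the value 1, is 1000 mm for a shift and 60 degrees for a turn. A row lasts 1/10 s, in which the tool goes at most 50 mm and 8.59 degrees, less where a joint would pass 70% of its speed; a pose out of reach is approached as far as the arm can. A call with a number of a shift or a turn outside -1 to 1 is refused whole. A call with a gripper value outside its range is refused whole. The fingers move at their own pace and stop on an object; the grip force is fixed at half the most. Time passes only in rows, so rows that repeat a pose let the fingers close, or fill a call up. It gives the time, the measured TCP pose, the force and the opening at its end, in the units of the state.
- state(): the state, without advancing time (a new reading comes with each control period).
- snapshot(name): name is "side" or "top" or "wrist"; returns a dict with "color" (384x512x3 uint8, red, green, blue), "camera_matrix" (3x3 intrinsics, pixels), "R" (3x3) and "t" (3): a world point X has camera coordinates R X + t. Camera axes: x right, y down, z forward; pixel columns grow to the right and rows downward; lengths in m; the calibration is good to about 2 mm. A picture is of the moment at which its call begins. There is no depth.
- job.close_job(): hands the job in, once; it reports no verdict.
Trained networks look in the newest picture that a camera, given by its name, has taken for a name from the list of things; names that differ only in an ending like _2 or _b are one class to them, and where a whole thing is asked for, a point or a joint stands for the part that bears it (a point fixed in the world has none). Each returns a list of dicts, best first, with "confidence" (0 to 1); they miss things now and then, are a little off and sometimes report something else, mostly with a low value. They report only what shows in the picture. A call takes as long as a camera call. They do not tell look-alikes from the thing itself.
- nets.outline_of(camera, target): "mask" (384x512 bool, what is visible of it) and "position" ([column, row] as shares, 0 to 1, of the picture: columns of its width, rows of its height, amid what is visible of it).
- nets.pinpoint(camera, target): "position" ([column, row] as shares, 0 to 1, of the picture: columns of its width, rows of its height: a listed point, or the origin of a listed thing).
The state is a dict: "t": time; "joints": joint angles; "qvel": joint speeds; "joint_torque": joint torques, N m; "tool_pos": TCP position; "tcp_rot": TCP orientation; "wrist_force": force on the tool from outside, world axes, zero at the start; "ft_torque": the same for the moment, N m; "grip_width": finger opening in m.
Only numpy, scipy, OpenCV 4.12 (cv2) and the standard library are available. Lean on these libraries where they do the work, as an engineer would, in place of code of your own. Each camera call takes 0.05 s, during which the arm holds its last target.

## Working session

There is one attempt and no reset: what is moved stays moved. The work goes in short steps, Python scripts to look and compute and a shell command to move; the robot and the scene stay as the last step left them, time stands still between calls to the robot, and variables do not carry over. Pictures are saved under pics/ and viewed, and the job is handed in when it is done.

```bash
mkdir -p pics
cat > h.py <<'E'
import numpy as np,cv2,json
from cell import state,snapshot,job,nets,arm
def save(name,fn):
    s=snapshot(name); cv2.imwrite('pics/'+fn,s['color'][:,:,::-1]); return s
def ray(s,uv,z):
    K=np.array(s['camera_matrix']);R=np.array(s['R']);t=np.array(s['t'])
    d=R.T@np.linalg.inv(K)@np.array([uv[0],uv[1],1.]);c=-R.T@t
    return c+d*(z-c[2])/d[2]
def proj(s,X):
    K=np.array(s['camera_matrix']);p=K@(np.array(s['R'])@np.array(X)+np.array(s['t']));return p[:2]/p[2]
E
python3 - <<'E'
from h import *
st=state();print({k:np.round(v,4).tolist() for k,v in st.items()}, arm.pinch_z)
hz=dict(dish_red_center=.039,dish_green_center=.039,dish_yellow_center=.054,dish_blue_center=.054,pad_red_top=.006,pad_green_top=.006,pad_yellow_top=.006,pad_blue_top=.006,slide_box_center=.015,plate_top=.005)
for c in ['top','side','wrist']:
    s=save(c,c+'0.png');K=np.array(s['camera_matrix']);print(c,'cam',(-np.array(s['R']).T@np.array(s['t'])).round(3),K[0,0])
    if c=='wrist':continue
    for n,z in hz.items():
        for d in nets.pinpoint(c,n)[:3]:
            uv=np.array(d['position'])*[512,384]
            print(n,round(d['confidence'],2),uv.round(1),ray(s,uv,z).round(4))
print(state()['t'])
E
```

```text
{'t': 0.0, 'joints': [1.4231, 0.3594, 0.0111, -0.0004, -1.2241, -0.2881], 'qvel': [-0.0004, -0.0006, -0.0, 0.0006, 0.0002, -0.0005], 'joint_torque': [-0.0004, -58.2718, 29.3058, 6.9974, 0.007, -0.0001], 'tool_pos': [0.2848, 0.6114, 0.2256], 'tcp_rot': [3.1399, -0.0002, -0.4359], 'wrist_force': [0.1872, -0.5433, 0.1274], 'ft_torque': [-0.0586, 0.0038, -0.0187], 'grip_width': 0.0879} 0.0188
top cam [ 0.474 -0.021  0.942] 394.07305181144756
dish_red_center 0.82 [224.6 103.9] [0.7688 0.0759 0.039 ]
dish_red_center 0.68 [184.4 158.1] [0.6405 0.1703 0.039 ]
dish_red_center 0.57 [233.5 160.7] [0.6326 0.0552 0.039 ]
dish_green_center 0.86 [268.9 161.6] [ 0.6294 -0.0269  0.039 ]
dish_yellow_center 0.46 [230.  155.5] [0.6422 0.062  0.054 ]
dish_yellow_center 0.23 [383.9 190.1] [ 0.5585 -0.2827  0.054 ]
dish_blue_center 0.55 [270.7 163.3] [ 0.6227 -0.0309  0.054 ]
pad_red_top 0.65 [143.2 265.7] [0.3898 0.2733 0.006 ]
pad_green_top 0.76 [380.  188.3] [ 0.5675 -0.288   0.006 ]
pad_green_top 0.19 [268.5 160.3] [ 0.6382 -0.0262  0.006 ]
pad_yellow_top 0.63 [390.  260.2] [ 0.4001 -0.3042  0.006 ]
pa
[... 373 characters left out ...]
39 ]
dish_red_center 0.66 [272.9 157.1] [0.6341 0.1502 0.039 ]
dish_red_center 0.54 [280.5 180.1] [0.6391 0.0607 0.039 ]
dish_green_center 0.68 [284.9 202.5] [ 0.6364 -0.0156  0.039 ]
dish_yellow_center 0.62 [279.  179.8] [0.632  0.0459 0.054 ]
dish_blue_center 0.72 [284.4 199.3] [ 0.6335 -0.0201  0.054 ]
pad_red_top 0.85 [177.2 144.6] [0.3832 0.2712 0.006 ]
pad_green_top 0.57 [266.8 325. ] [ 0.5568 -0.2914  0.006 ]
pad_yellow_top 0.56 [176.3 340.4] [ 0.3932 -0.3029  0.006 ]
pad_blue_top 0.78 [236.2 132. ] [0.5527 0.3159 0.006 ]
slide_box_center 0.73 [281.9 202.7] [0.6351 0.0075 0.015 ]
plate_top 0.81 [208.4 217.7] [ 0.46   -0.0136  0.005 ]
wrist cam [0.351 0.582 0.383] 288.703561988349
1.15
```

```bash
cd pics; python3 -c "
import cv2
for n in ['top','side']:
    i=cv2.imread(n+'0.png');cv2.imwrite(n+'0b.png',cv2.resize(i,(800,600),interpolation=cv2.INTER_CUBIC))
i=cv2.imread('top0.png')[70:250,140:340];cv2.imwrite('topc.png',cv2.resize(i,None,fx=3.3,fy=3.3,interpolation=cv2.INTER_CUBIC))
i=cv2.imread('side0.png')[110:260,180:360];cv2.imwrite('sidec.png',cv2.resize(i,None,fx=4,fy=4,interpolation=cv2.INTER_CUBIC))"
```

```text
(no output)
```

View pics/top0b.png

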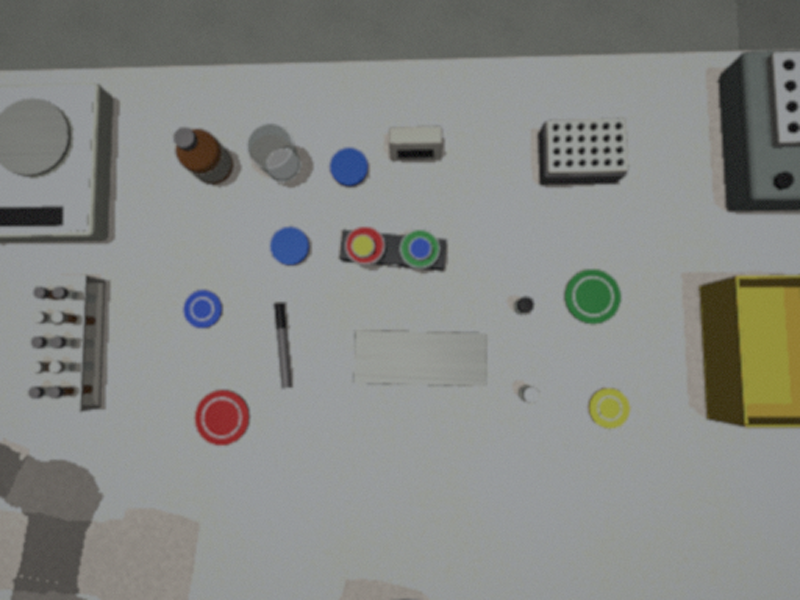

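View pics/side0b.png

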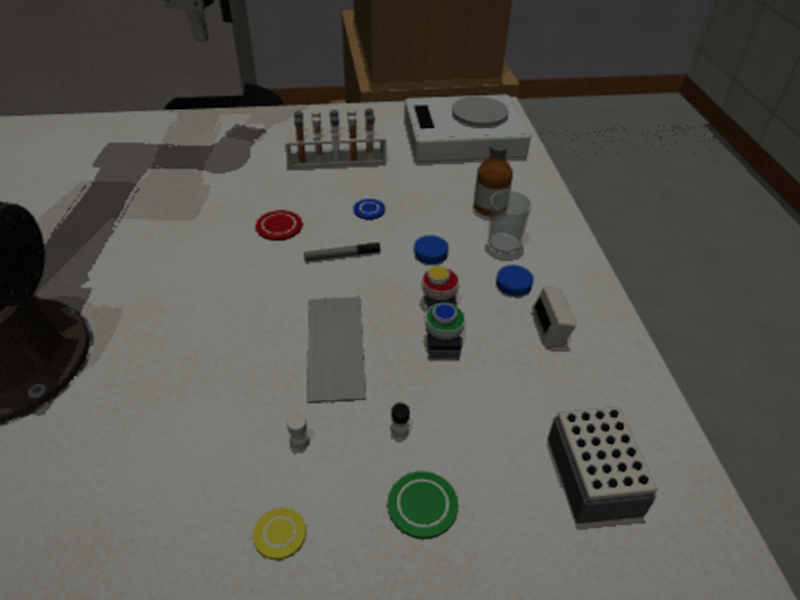

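View pics/topc.png

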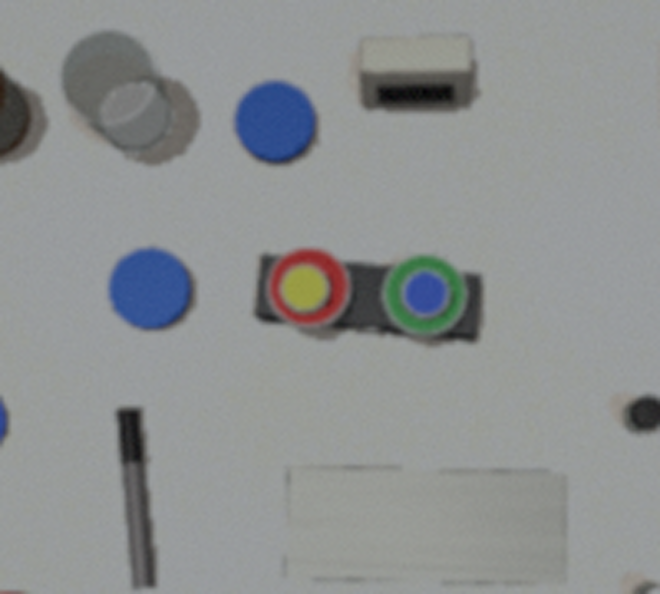

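View pics/sidec.png

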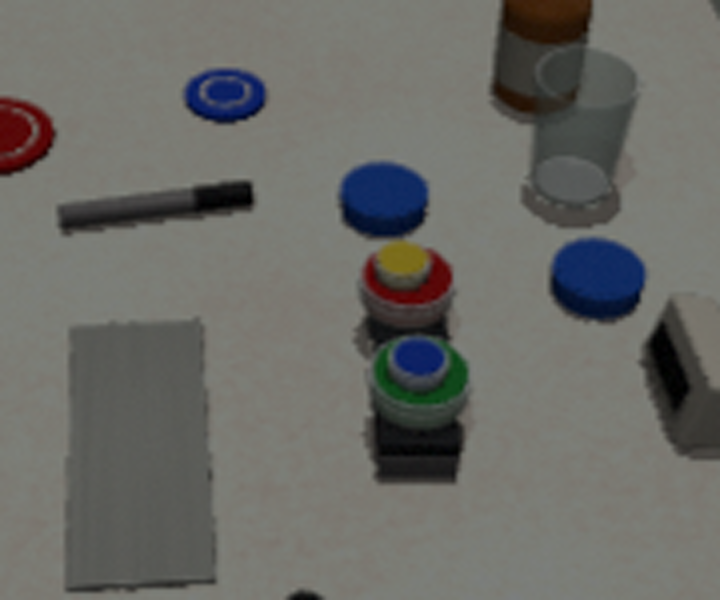

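View pics/wrist0.png

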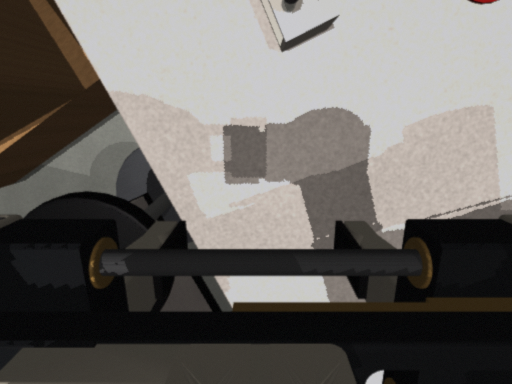

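The pile shows in the top picture: red with yellow on it at about (233,157), green with blue on it at (269,160). Two blue look-alikes stand at (224,106) and (185,157). The plate is at (269,229) and the pads are at the sides. Next I measure more precisely by colour, using both cameras.

```bash
cat >> h.py <<'E'
def blobs(s,col,minA=60):
    hsv=cv2.cvtColor(cv2.GaussianBlur(s['color'],(3,3),0),cv2.COLOR_RGB2HSV)
    H,S,V=[hsv[...,i].astype(int) for i in range(3)]
    r={'red':(H<8)|(H>172),'green':(H>50)&(H<80),'blue':(H>105)&(H<128),'yellow':(H>22)&(H<36)}[col]
    m=(r&(S>120)&(V>50)).astype(np.uint8)
    n,l,stt,c=cv2.connectedComponentsWithStats(m)
    out=[]
    for i in range(1,n):
        if stt[i,4]>=minA:
            cs,_=cv2.findContours((l==i).astype(np.uint8),cv2.RETR_EXTERNAL,cv2.CHAIN_APPROX_NONE)
            k=max(cs,key=len); hull=cv2.convexHull(k)
            e=cv2.fitEllipse(k) if len(k)>=8 else None
            out.append((stt[i,4],c[i],e))
    return out
E
python3 - <<'E'
from h import *
for c in ['top','side']:
    s=snapshot(c)
    print(c)
    for col in ['red','green','blue','yellow']:
        for a,cc,e in blobs(s,col):
            uv=e[0]; print(col,a,np.round(uv,1),np.round(e[1],1),*[ (z,ray(s,uv,z)[:2].round(4).tolist()) for z in (.006,.018,.048,.060)])
    # plate/box outlines
    for n,z in (('plate_top',.005),('slide_box_center',.03)):
        for d in nets.outline_of(c,n)[:2]:
            m=d['mask'].astype(np.uint8);cs,_=cv2.findContours(m,cv2.RETR_EXTERNAL,cv2.CHAIN_APPROX_NONE)
            k=max(cs,key=cv2.contourArea).reshape(-1,2)
            W=np.array([ray(s,p,z)[:2] for p in k])*1000
            r=cv2.minAreaRect(W.astype(np.float32));print(n,round(d['confidence'],2),m.sum(),np.round(r[0],1),np.round(r[1],1),round(r[2],1))
E
```

```text
top
red 172 [233.1 156.3] [20.7 21.1] (0.006, [0.6492, 0.059]) (0.018, [0.6469, 0.058]) (0.048, [0.6413, 0.0554]) (0.06, [0.6391, 0.0544])
red 310 [141.8 266.8] [32.  33.5] (0.006, [0.3872, 0.2766]) (0.018, [0.3883, 0.2727]) (0.048, [0.3911, 0.2632]) (0.06, [0.3922, 0.2594])
red 357 [141.3 267. ] [20.1 20.8] (0.006, [0.3869, 0.2779]) (0.018, [0.388, 0.274]) (0.048, [0.3908, 0.2644]) (0.06, [0.3919, 0.2606])
green 191 [378.8 189.4] [31.3 32.3] (0.006, [0.5649, -0.2852]) (0.018, [0.5637, -0.2818]) (0.048, [0.5608, -0.2733]) (0.06, [0.5596, -0.2699])
green 325 [379.2 189.3] [19.1 19.8] (0.006, [0.5653, -0.286]) (0.018, [0.5641, -0.2826]) (0.048, [0.5611, -0.2741]) (0.06, [0.56, -0.2707])
blue 416 [223.  106.5] [21.9 22.4] (0.006, [0.773, 0.0834]) (0.018, [0.7692, 0.082]) (0.048, [0.7596, 0.0786]) (0.06, [0.7557, 0.0773])
blue 426 [185.1 157.1] [22.3 22.5] (0.006, [0.6491, 0.1758]) (0.018, [0.6468, 0.1733]) (0.048, [0.6412, 0.1669]) (0.06, [0.6389, 0.1644])
blue 105 [268.4 158.3] [10.6 10.9] (0.006, [0.6432, -0.0261]) (0.018, [0.641, -0.0261]) (0.048, [0.6355, -0.0259]) (0.06, [0.6334, -
[... 2156 characters left out ...]
8.4 11.7] (0.006, [0.6452, 0.0283]) (0.018, [0.6423, 0.0165]) (0.048, [0.635, -0.013]) (0.06, [0.6321, -0.0248])
yellow 74 [280.  174.3] [ 7.5 10.5] (0.006, [0.6497, 0.1188]) (0.018, [0.6467, 0.1054]) (0.048, [0.6392, 0.0719]) (0.06, [0.6362, 0.0585])
yellow 506 [178.5 341.1] [30.3 34.2] (0.006, [0.3971, -0.3045]) (0.018, [0.3986, -0.3105]) (0.048, [0.4022, -0.3254]) (0.06, [0.4036, -0.3314])
yellow 211 [178.5 339.8] [14.7 16.4] (0.006, [0.397, -0.3021]) (0.018, [0.3985, -0.3081]) (0.048, [0.4021, -0.3231]) (0.06, [0.4035, -0.3291])
plate_top 0.98 2326 [472.  -22.4] [205.6  80.4] 88.5
plate_top 0.61 1532 [ 563.1 -285.2] [83.3 82.7] 22.7
slide_box_center 0.8 370 [623.9 -66.5] [43.2 47.9] 75.5
```

```bash
cat >> h.py <<'E'
from scipy.spatial.transform import Rotation as Ro
def go(*targets):
    """targets: (x,y,z,yaw) -> row numbers from current pose"""
    st=state();R=Ro.from_euler('xyz',st['tcp_rot']);p=np.array(st['tool_pos'])
    print('t',round(st['t'],2),'pos',p.round(4),'rot',np.round(st['tcp_rot'],4),'w',round(st['grip_width'],4),'F',np.round(st['wrist_force'],1))
    for T in targets:
        d=R.inv().apply(np.array(T[:3])-p)
        rv=(R.inv()*Ro.from_euler('xyz',[np.pi,0,T[3]])).as_rotvec(degrees=True)/60
        print(T,'xyz',d.round(4),'r',rv.round(4))
E
python3 - <<'E'
from h import *
go((.637,.058,.18,-1.655))
E
```

```text
t 1.45 pos [0.2849 0.6119 0.2265] rot [ 3.1416  0.     -0.4358] w 0.0879 F [-0.4  0.6  0. ]
(0.637, 0.058, 0.18, -1.655) xyz [0.553  0.3535 0.0465] r [ 0.     -0.      1.1642]
```

```bash
python3 -m crank '[{"x":0.553,"y":0.3535,"z":0,"rz":1},{"x":0.553,"y":0.3535,"z":0,"rz":1},{"x":0.553,"y":0.3535,"z":0,"rz":1},{"x":0.553,"y":0.3535,"z":0,"rz":1},{"x":0.553,"y":0.3535,"z":0,"rz":1},{"x":0.553,"y":0.3535,"z":0,"rz":1},{"x":0.553,"y":0.3535,"z":0,"rz":1},{"x":0.553,"y":0.3535,"z":0,"rz":1},{"x":0.553,"y":0.3535,"z":0,"rz":1},{"x":0.553,"y":0.3535,"z":0,"rz":1}]'
python3 - <<'E'
from h import *
go((.637,.058,.13,-1.655))
E
```

```text
t 1.45 pos [0.2849 0.6119 0.2265] rot [ 3.1416  0.     -0.4358] w 0.0879 F [-0.4  0.6  0. ]
(0.637, 0.058, 0.13, -1.655) xyz [0.553  0.3535 0.0965] r [ 0.     -0.      1.1642]invalid input
```

```bash
python3 -m crank '[{"x":0.553,"y":0.3535,"z":0,"rx":0,"ry":0,"rz":1,"jaw":1},{"x":0.553,"y":0.3535,"z":0,"rx":0,"ry":0,"rz":1,"jaw":1},{"x":0.553,"y":0.3535,"z":0,"rx":0,"ry":0,"rz":1,"jaw":1},{"x":0.553,"y":0.3535,"z":0,"rx":0,"ry":0,"rz":1,"jaw":1},{"x":0.553,"y":0.3535,"z":0,"rx":0,"ry":0,"rz":1,"jaw":1},{"x":0.553,"y":0.3535,"z":0,"rx":0,"ry":0,"rz":1,"jaw":1},{"x":0.553,"y":0.3535,"z":0,"rx":0,"ry":0,"rz":1,"jaw":1},{"x":0.553,"y":0.3535,"z":0,"rx":0,"ry":0,"rz":1,"jaw":1},{"x":0.553,"y":0.3535,"z":0,"rx":0,"ry":0,"rz":1,"jaw":1},{"x":0.553,"y":0.3535,"z":0,"rx":0,"ry":0,"rz":1,"jaw":1}]'
python3 - <<'E'
from h import *
go((.637,.058,.13,-1.655))
E
```

```text
t: 2.45
tool_pos: [0.554, 0.1881, 0.227]
tcp_rot: [-3.141, 0.0, -1.483]
wrist_force: [1.0, 0.7, -0.5]
grip_width: 0.0874
t 2.45 pos [0.554  0.1881 0.227 ] rot [-3.1408e+00  4.0000e-04 -1.4827e+00] w 0.0874 F [ 1.   0.7 -0.5]
(0.637, 0.058, 0.13, -1.655) xyz [ 0.137  -0.0711  0.097 ] r [-0.0007  0.0004  0.1646]
```

```bash
python3 -m crank '[{"x":0.137,"y":-0.0711,"z":0.06,"rx":0,"ry":0,"rz":0.1646,"jaw":1},{"x":0.137,"y":-0.0711,"z":0.06,"rx":0,"ry":0,"rz":0.1646,"jaw":1},{"x":0.137,"y":-0.0711,"z":0.06,"rx":0,"ry":0,"rz":0.1646,"jaw":1},{"x":0.137,"y":-0.0711,"z":0.06,"rx":0,"ry":0,"rz":0.1646,"jaw":1},{"x":0.137,"y":-0.0711,"z":0.097,"rx":0,"ry":0,"rz":0.1646,"jaw":1},{"x":0.137,"y":-0.0711,"z":0.097,"rx":0,"ry":0,"rz":0.1646,"jaw":1},{"x":0.137,"y":-0.0711,"z":0.097,"rx":0,"ry":0,"rz":0.1646,"jaw":1},{"x":0.137,"y":-0.0711,"z":0.097,"rx":0,"ry":0,"rz":0.1646,"jaw":1},{"x":0.137,"y":-0.0711,"z":0.097,"rx":0,"ry":0,"rz":0.1646,"jaw":1},{"x":0.137,"y":-0.0711,"z":0.097,"rx":0,"ry":0,"rz":0.1646,"jaw":1}]'
python3 - <<'E'
from h import *
s=save('wrist','w1.png')
for col in ['red','green','blue','yellow']:
    for a,cc,e in blobs(s,col):
        uv=e[0]; print(col,a,np.round(uv,1),np.round(e[1],1),*[ (z,ray(s,uv,z)[:2].round(4).tolist()) for z in (.006,.048,.060)])
go((.637,.058,.0505,-1.655))
E
```

```text
t: 3.45
tool_pos: [0.6365, 0.0604, 0.1311]
tcp_rot: [-3.14, 0.001, -1.654]
wrist_force: [-0.3, -1.0, -0.2]
grip_width: 0.0878
red 1423 [255.4 190. ] [58.  59.3] (0.006, [0.6423, 0.0675]) (0.048, [0.6404, 0.0556]) (0.06, [0.6399, 0.0523])
green 1662 [254.2  91.1] [64.2 68.3] (0.006, [0.6349, -0.0275]) (0.048, [0.6341, -0.0252]) (0.06, [0.6339, -0.0245])
blue 1125 [256.6  90.1] [35.7 38.3] (0.006, [0.6326, -0.0281]) (0.048, [0.6322, -0.0257]) (0.06, [0.6321, -0.025])
blue 2274 [131.9 213.6] [52.8 56.4] (0.006, [0.7725, 0.0821]) (0.048, [0.7513, 0.0681]) (0.06, [0.7452, 0.0641])
blue 1405 [259.9 288.2] [30.1 59.4] (0.006, [0.6474, 0.182]) (0.048, [0.6448, 0.1531]) (0.06, [0.644, 0.1449])
t 3.5 pos [0.6363 0.0603 0.1308] rot [-3.1400e+00  7.0000e-04 -1.6546e+00] w 0.0873 F [ 0.3 -0.5  1.2]
(0.637, 0.058, 0.0505, -1.655) xyz [ 0.0023 -0.0007  0.0803] r [-0.0015  0.0007  0.0004]
```

View pics/w1.png

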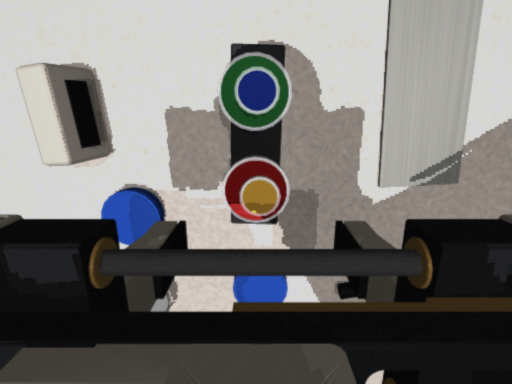

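The wrist picture shows yellow at (260,196) on red at (255,190), and blue at (257,90) on green at (254,91), matching the other two cameras. I go down on yellow with the tips just above the red lid.

```bash
python3 -m crank '[{"x":0.0023,"y":-0.0007,"z":0.04,"rx":0,"ry":0,"rz":0,"jaw":1},{"x":0.0023,"y":-0.0007,"z":0.06,"rx":0,"ry":0,"rz":0,"jaw":1},{"x":0.0023,"y":-0.0007,"z":0.075,"rx":0,"ry":0,"rz":0,"jaw":1},{"x":0.0023,"y":-0.0007,"z":0.08,"rx":0,"ry":0,"rz":0,"jaw":1},{"x":0.0023,"y":-0.0007,"z":0.08,"rx":0,"ry":0,"rz":0,"jaw":1},{"x":0.0023,"y":-0.0007,"z":0.08,"rx":0,"ry":0,"rz":0,"jaw":0},{"x":0.0023,"y":-0.0007,"z":0.08,"rx":0,"ry":0,"rz":0,"jaw":-1},{"x":0.0023,"y":-0.0007,"z":0.08,"rx":0,"ry":0,"rz":0,"jaw":-1},{"x":0.0023,"y":-0.0007,"z":0.08,"rx":0,"ry":0,"rz":0,"jaw":-1},{"x":0.0023,"y":-0.0007,"z":0.08,"rx":0,"ry":0,"rz":0,"jaw":-1}]'
python3 - <<'E'
from h import *
s=save('wrist','w2.png');s=save('side','s2.png')
i=cv2.imread('pics/s2.png')[110:260,180:360];cv2.imwrite('pics/s2c.png',cv2.resize(i,None,fx=4,fy=4,interpolation=cv2.INTER_CUBIC))
go((.3978,-.3032,.16,-1.655))
E
```

```text
t: 4.5
tool_pos: [0.6366, 0.0573, 0.0499]
tcp_rot: [-3.141, 0.0, -1.655]
wrist_force: [0.7, -0.3, -0.1]
grip_width: 0.0531
t 4.6 pos [0.6366 0.0573 0.0497] rot [-3.1414e+00  1.0000e-04 -1.6554e+00] w 0.0452 F [-0.   0.5 -0.2]
(0.3978, -0.3032, 0.16, -1.655) xyz [ 0.3794  0.2074 -0.1104] r [-0.0002  0.0001 -0.0004]
```

View pics/s2c.png

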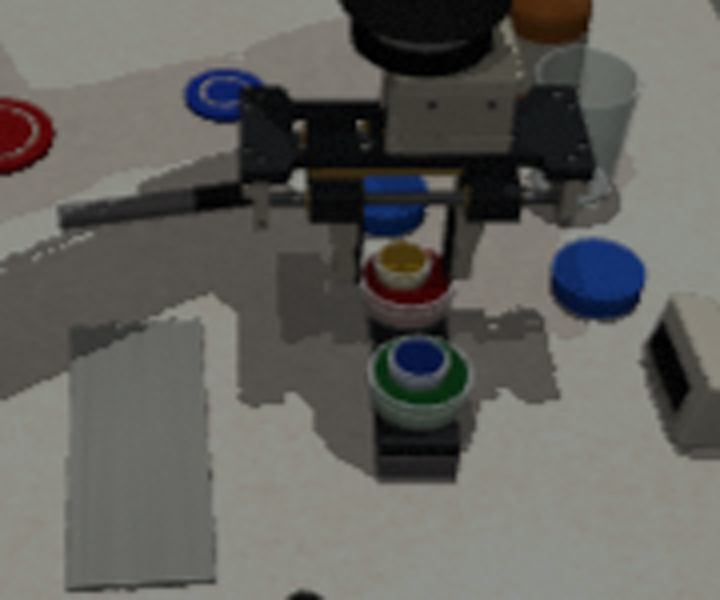

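View pics/w2.png

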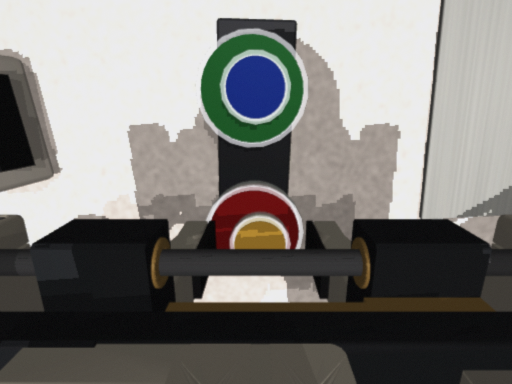

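The fingers straddle yellow just above the red lid and are still closing. I let them close, then lift.

```bash
python3 -m crank '[{"x":0,"y":0,"z":0,"rx":0,"ry":0,"rz":0,"jaw":-1},{"x":0,"y":0,"z":0,"rx":0,"ry":0,"rz":0,"jaw":-1},{"x":0,"y":0,"z":0,"rx":0,"ry":0,"rz":0,"jaw":-1},{"x":0,"y":0,"z":0,"rx":0,"ry":0,"rz":0,"jaw":-1},{"x":0,"y":0,"z":-0.01,"rx":0,"ry":0,"rz":0,"jaw":-1},{"x":0,"y":0,"z":-0.04,"rx":0,"ry":0,"rz":0,"jaw":-1},{"x":0,"y":0,"z":-0.08,"rx":0,"ry":0,"rz":0,"jaw":-1},{"x":0,"y":0,"z":-0.11,"rx":0,"ry":0,"rz":0,"jaw":-1},{"x":0,"y":0,"z":-0.11,"rx":0,"ry":0,"rz":0,"jaw":-1},{"x":0,"y":0,"z":-0.11,"rx":0,"ry":0,"rz":0,"jaw":-1}]'
python3 - <<'E'
from h import *
s=save('wrist','w3.png');
go((.3978,-.3032,.13,-1.655))
for col in ['red','green','blue','yellow']:
    for a,cc,e in blobs(s,col):
        uv=e[0]; print(col,a,np.round(uv,1),np.round(e[1],1),*[ (z,ray(s,uv,z)[:2].round(4).tolist()) for z in (.048,.060,.17)])
E
```

```text
t: 5.6
tool_pos: [0.6369, 0.0575, 0.161]
tcp_rot: [-3.14, 0.001, -1.655]
wrist_force: [0.1, 0.4, 0.3]
grip_width: 0.0336
t 5.65 pos [0.6362 0.0573 0.1597] rot [ 3.1416e+00  4.0000e-04 -1.6556e+00] w 0.034 F [-0.2 -0.9 -0.7]
(0.3978, -0.3032, 0.13, -1.655) xyz [0.3794 0.207  0.0296] r [ 0.      0.0004 -0.0005]
red 2215 [256.5 184.4] [51.7 52.7] (0.048, [0.6405, 0.0557]) (0.06, [0.64, 0.0526]) (0.17, [0.6358, 0.0238])
red 242 [464.7 302.1] [ 9.9 29.9] (0.048, [0.4263, 0.2071]) (0.06, [0.4354, 0.1972]) (0.17, [0.5185, 0.1067])
green 1251 [255.6  96.4] [56.4 59.5] (0.048, [0.6341, -0.0251]) (0.06, [0.6339, -0.0246]) (0.17, [0.6323, -0.0204])
blue 857 [257.6  95.7] [31.2 33.1] (0.048, [0.6322, -0.0255]) (0.06, [0.6321, -0.025]) (0.17, [0.6313, -0.0207])
blue 1682 [144.3 203.4] [37.4 58. ] (0.048, [0.7524, 0.0656]) (0.06, [0.747, 0.062]) (0.17, [0.6971, 0.0292])
blue 825 [260.5 283.9] [21.9 50.9] (0.048, [0.646, 0.1657]) (0.06, [0.6453, 0.1576]) (0.17, [0.6389, 0.084])
```

View pics/w3.png

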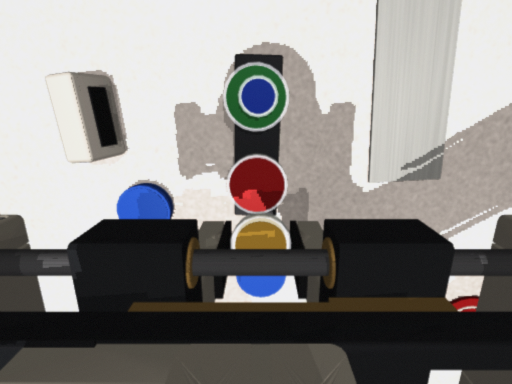

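Yellow is held, seen at (261,245) between the fingers, with red free at (257,184). I carry it to the yellow pad.

```bash
python3 -m crank '[{"x":0.3794,"y":0.207,"z":0.0,"rx":0,"ry":0,"rz":0,"jaw":-1},{"x":0.3794,"y":0.207,"z":0.0,"rx":0,"ry":0,"rz":0,"jaw":-1},{"x":0.3794,"y":0.207,"z":0.0,"rx":0,"ry":0,"rz":0,"jaw":-1},{"x":0.3794,"y":0.207,"z":0.0,"rx":0,"ry":0,"rz":0,"jaw":-1},{"x":0.3794,"y":0.207,"z":0.0,"rx":0,"ry":0,"rz":0,"jaw":-1},{"x":0.3794,"y":0.207,"z":0.0,"rx":0,"ry":0,"rz":0,"jaw":-1},{"x":0.3794,"y":0.207,"z":0.0,"rx":0,"ry":0,"rz":0,"jaw":-1},{"x":0.3794,"y":0.207,"z":0.03,"rx":0,"ry":0,"rz":0,"jaw":-1},{"x":0.3794,"y":0.207,"z":0.07,"rx":0,"ry":0,"rz":0,"jaw":-1},{"x":0.3794,"y":0.207,"z":0.09,"rx":0,"ry":0,"rz":0,"jaw":-1}]'
python3 - <<'E'
from h import *
s=save('wrist','w4.png');s=save('side','s4.png')
i=cv2.imread('pics/s4.png')[250:384,100:330];cv2.imwrite('pics/s4c.png',cv2.resize(i,None,fx=3,fy=3,interpolation=cv2.INTER_CUBIC))
go((.3978,-.3032,.008,-1.655))
E
```

```text
t: 6.65
tool_pos: [0.395, -0.3047, 0.0674]
tcp_rot: [3.14, 0.001, -1.659]
wrist_force: [0.0, 1.2, -0.1]
grip_width: 0.0341
t 6.75 pos [ 0.3934 -0.3029  0.0651] rot [ 3.1322e+00  2.5000e-03 -1.6588e+00] w 0.034 F [-1.5  0.2 -0.2]
(0.3978, -0.3032, 0.008, -1.655) xyz [ 0.0001 -0.0049  0.0571] r [ 0.009   0.0024 -0.0036]
```

View pics/s4c.png

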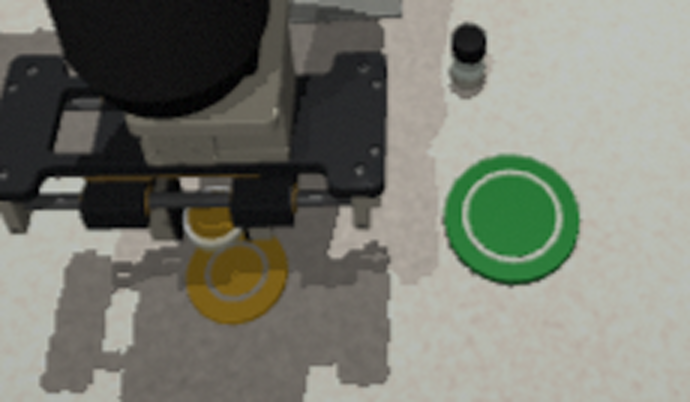

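View pics/w4.png

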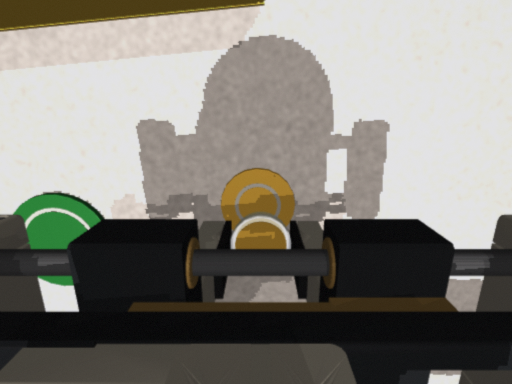

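```bash
python3 -m crank '[{"x":0,"y":0,"z":0.03,"rx":0,"ry":0,"rz":0,"jaw":-1},{"x":0,"y":0,"z":0.05,"rx":0,"ry":0,"rz":0,"jaw":-1},{"x":0,"y":0,"z":0.05,"rx":0,"ry":0,"rz":0,"jaw":-1},{"x":0,"y":0,"z":0.05,"rx":0,"ry":0,"rz":0,"jaw":-1},{"x":0,"y":0,"z":0.05,"rx":0,"ry":0,"rz":0,"jaw":-1},{"x":0,"y":0,"z":0.05,"rx":0,"ry":0,"rz":0,"jaw":-1},{"x":0,"y":0,"z":0.05,"rx":0,"ry":0,"rz":0,"jaw":-1},{"x":0,"y":0,"z":0.05,"rx":0,"ry":0,"rz":0,"jaw":-1},{"x":0,"y":0,"z":0.05,"rx":0,"ry":0,"rz":0,"jaw":-1},{"x":0,"y":0,"z":0.05,"rx":0,"ry":0,"rz":0,"jaw":-1}]'
python3 - <<'E'
from h import *
s=save('wrist','w5.png');
i=cv2.imread('pics/w5.png')[150:300,180:340];cv2.imwrite('pics/w5c.png',cv2.resize(i,None,fx=4,fy=4,interpolation=cv2.INTER_CUBIC))
go((.3978,-.3032,.008,-1.655))
for n,X in (('padc',(.3978,-.3032,.006)),):print(n,proj(s,X))
p=state()['tool_pos'];print('tcp+',proj(s,np.array(p)+[0,0,.0103]))
E
```

```text
t: 7.75
tool_pos: [0.3982, -0.3033, 0.0197]
tcp_rot: [-3.141, -0.0, -1.655]
wrist_force: [-0.9, -0.4, -0.7]
grip_width: 0.0338
t 7.8 pos [ 0.3982 -0.3032  0.0196] rot [ 3.1416  0.     -1.6554] w 0.0339 F [0.7 0.7 0.7]
(0.3978, -0.3032, 0.008, -1.655) xyz [-0.      0.0004  0.0116] r [ 0.      0.     -0.0004]
padc [260.76053034 226.57492084]
tcp+ [260.15848945 243.47282744]
```

View pics/w5c.png

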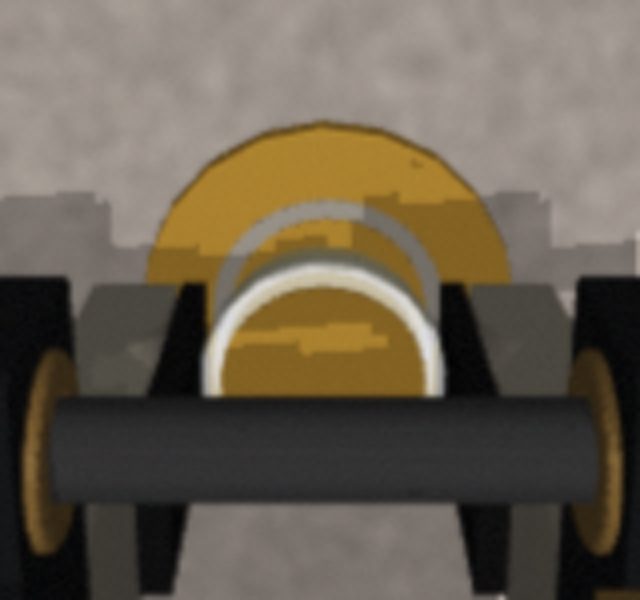

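Dish and ring line up sideways (crop columns 325 and 326). I lower and release.

```bash
python3 -m crank '[{"x":0,"y":0.0003,"z":0.008,"rx":0,"ry":0,"rz":0,"jaw":-1},{"x":0,"y":0.0003,"z":0.0117,"rx":0,"ry":0,"rz":0,"jaw":-1},{"x":0,"y":0.0003,"z":0.0117,"rx":0,"ry":0,"rz":0,"jaw":-1},{"x":0,"y":0.0003,"z":0.0117,"rx":0,"ry":0,"rz":0,"jaw":-1},{"x":0,"y":0.0003,"z":0.0117,"rx":0,"ry":0,"rz":0,"jaw":-1},{"x":0,"y":0.0003,"z":0.0117,"rx":0,"ry":0,"rz":0,"jaw":0},{"x":0,"y":0.0003,"z":0.0117,"rx":0,"ry":0,"rz":0,"jaw":1},{"x":0,"y":0.0003,"z":0.0117,"rx":0,"ry":0,"rz":0,"jaw":1},{"x":0,"y":0.0003,"z":0.0117,"rx":0,"ry":0,"rz":0,"jaw":1},{"x":0,"y":0.0003,"z":0.0117,"rx":0,"ry":0,"rz":0,"jaw":1}]'
python3 - <<'E'
from h import *
go((.6325,-.0252,.13,-1.655))
E
```

```text
t: 8.8
tool_pos: [0.3979, -0.3032, 0.0079]
tcp_rot: [-3.141, -0.0, -1.655]
wrist_force: [-0.5, -0.1, 0.2]
grip_width: 0.0684
t 8.8 pos [ 0.3979 -0.3032  0.0079] rot [-3.1415 -0.     -1.6553] w 0.0684 F [-0.5 -0.1  0.2]
(0.6325, -0.0252, 0.13, -1.655) xyz [-0.2968 -0.2103 -0.1221] r [-0.0001 -0.     -0.0003]
```

```bash
python3 -m crank '[{"x":0,"y":0,"z":-0.05,"rx":0,"ry":0,"rz":0,"jaw":1},{"x":0,"y":0,"z":-0.1,"rx":0,"ry":0,"rz":0,"jaw":1},{"x":-0.2968,"y":-0.2103,"z":-0.1221,"rx":0,"ry":0,"rz":0,"jaw":1},{"x":-0.2968,"y":-0.2103,"z":-0.1221,"rx":0,"ry":0,"rz":0,"jaw":1},{"x":-0.2968,"y":-0.2103,"z":-0.1221,"rx":0,"ry":0,"rz":0,"jaw":1},{"x":-0.2968,"y":-0.2103,"z":-0.1221,"rx":0,"ry":0,"rz":0,"jaw":1},{"x":-0.2968,"y":-0.2103,"z":-0.1221,"rx":0,"ry":0,"rz":0,"jaw":1},{"x":-0.2968,"y":-0.2103,"z":-0.1221,"rx":0,"ry":0,"rz":0,"jaw":1},{"x":-0.2968,"y":-0.2103,"z":-0.1221,"rx":0,"ry":0,"rz":0,"jaw":1},{"x":-0.2968,"y":-0.2103,"z":-0.1221,"rx":0,"ry":0,"rz":0,"jaw":1}]'
python3 - <<'E'
from h import *
for c,zz in (('side',.018),('top',.018)):
    s=save(c,c+'6.png')
    for a,cc,e in blobs(s,'yellow'): print(c,a,np.round(e[0],1),np.round(e[1],1),ray(s,e[0],.018)[:2].round(4),ray(s,e[0],.006)[:2].round(4))
i=cv2.imread('pics/side6.png')[270:384,100:330];cv2.imwrite('pics/s6c.png',cv2.resize(i,None,fx=3,fy=3,interpolation=cv2.INTER_CUBIC))
go((.6325,-.0252,.0497,-1.655))
E
```

```text
t: 9.8
tool_pos: [0.6355, -0.0217, 0.13]
tcp_rot: [-3.14, 0.0, -1.652]
wrist_force: [-0.5, -0.2, -0.0]
grip_width: 0.0875
side 692 [178.5 341.1] [30.3 34.1] [ 0.3986 -0.3106] [ 0.3971 -0.3046]
top 5674 [481.8 223.4] [ 68.7 111.3] [ 0.483 -0.511] [ 0.4831 -0.5174]
top 201 [389.3 260.8] [22.3 23.9] [ 0.3996 -0.2989] [ 0.3986 -0.3025]
top 92 [390.9 261. ] [ 9.7 10.4] [ 0.3992 -0.3025] [ 0.3982 -0.3061]
t 9.9 pos [ 0.6337 -0.0232  0.1294] rot [ 3.1413e+00 -1.0000e-04 -1.6528e+00] w 0.0872 F [ 0.3 -0.  -0.9]
(0.6325, -0.0252, 0.0497, -1.655) xyz [0.0021 0.001  0.0797] r [ 0.0002 -0.0001  0.0021]
```

View pics/s6c.png

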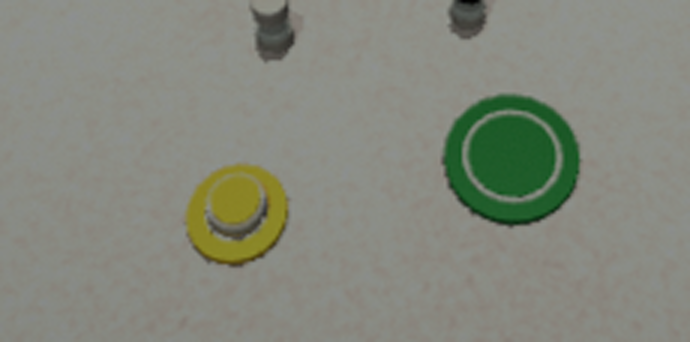

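Yellow stands on its pad, measured at (0.399,-0.3025) against a pad centre of (0.398,-0.303). Now blue.

```bash
python3 -m crank '[{"x":0,"y":0,"z":0,"rx":0,"ry":0,"rz":0,"jaw":0.5},{"x":0,"y":0,"z":0.04,"rx":0,"ry":0,"rz":0,"jaw":0.5},{"x":0,"y":0,"z":0.07,"rx":0,"ry":0,"rz":0,"jaw":0.5},{"x":0,"y":0,"z":0.08,"rx":0,"ry":0,"rz":0,"jaw":0.5},{"x":0,"y":0,"z":0.08,"rx":0,"ry":0,"rz":0,"jaw":0.5},{"x":0,"y":0,"z":0.08,"rx":0,"ry":0,"rz":0,"jaw":0.5},{"x":0,"y":0,"z":0.08,"rx":0,"ry":0,"rz":0,"jaw":-1},{"x":0,"y":0,"z":0.08,"rx":0,"ry":0,"rz":0,"jaw":-1},{"x":0,"y":0,"z":0.08,"rx":0,"ry":0,"rz":0,"jaw":-1},{"x":0,"y":0,"z":0.08,"rx":0,"ry":0,"rz":0,"jaw":-1}]'
python3 -m crank '[{"x":0,"y":0,"z":0,"rx":0,"ry":0,"rz":0,"jaw":-1},{"x":0,"y":0,"z":0,"rx":0,"ry":0,"rz":0,"jaw":-1},{"x":0,"y":0,"z":0,"rx":0,"ry":0,"rz":0,"jaw":-1},{"x":0,"y":0,"z":-0.01,"rx":0,"ry":0,"rz":0,"jaw":-1},{"x":0,"y":0,"z":-0.04,"rx":0,"ry":0,"rz":0,"jaw":-1},{"x":0,"y":0,"z":-0.08,"rx":0,"ry":0,"rz":0,"jaw":-1},{"x":0,"y":0,"z":-0.12,"rx":0,"ry":0,"rz":0,"jaw":-1},{"x":0,"y":0,"z":-0.12,"rx":0,"ry":0,"rz":0,"jaw":-1},{"x":0,"y":0,"z":-0.12,"rx":0,"ry":0,"rz":0,"jaw":-1},{"x":0,"y":0,"z":-0.12,"rx":0,"ry":0,"rz":0,"jaw":-1}]'
python3 - <<'E'
from h import *
s=save('wrist','w7.png');
go((.552,.310,.12,-1.655))
for col in ['red','green','blue','yellow']:
    for a,cc,e in blobs(s,col):
        uv=e[0]; print(col,a,np.round(uv,1),np.round(e[1],1),*[ (z,ray(s,uv,z)[:2].round(4).tolist()) for z in (.048,.180)])
E
```

```text
t: 10.9
tool_pos: [0.6326, -0.0251, 0.0504]
tcp_rot: [-3.141, 0.0, -1.655]
wrist_force: [0.1, -0.1, -0.3]
grip_width: 0.0388
t: 11.9
tool_pos: [0.6319, -0.0253, 0.1694]
tcp_rot: [3.14, 0.0, -1.656]
wrist_force: [-0.7, -0.2, -0.7]
grip_width: 0.0338
t 11.95 pos [ 0.6318 -0.0254  0.1689] rot [ 3.1398e+00 -4.0000e-04 -1.6556e+00] w 0.0338 F [-0.3 -1.2 -0.7]
(0.552, 0.31, 0.12, -1.655) xyz [-0.3274  0.1078  0.049 ] r [ 0.0018 -0.0003 -0.0006]
red 91 [258.6 276.6] [ 4.1 23.8] (0.048, [0.6424, 0.079]) (0.18, [0.6345, -0.0047])
red 379 [447.7 375.7] [15.7 30.1] (0.048, [0.424, 0.236]) (0.18, [0.5197, 0.0778])
green 1986 [257.8 183.9] [48.7 50.1] (0.048, [0.6341, -0.0254]) (0.18, [0.6301, -0.0596])
blue 1217 [260.3 235.5] [30.5 52.3] (0.048, [0.6364, 0.0305]) (0.18, [0.6313, -0.0302])
```

View pics/w7.png

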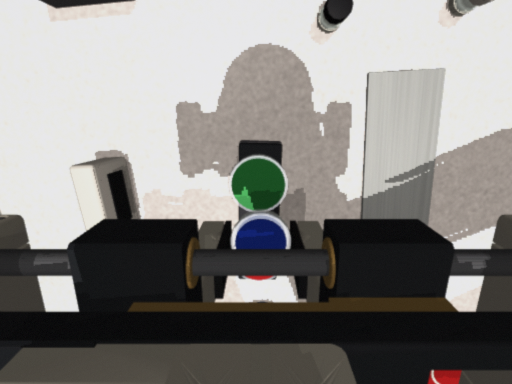

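Blue is held, seen at (260,240), and green is free below it. I move to the blue pad.

```bash
python3 -m crank '[{"x":-0.3273,"y":0.1084,"z":0,"rx":0,"ry":0,"rz":0,"jaw":-1},{"x":-0.3273,"y":0.1084,"z":0,"rx":0,"ry":0,"rz":0,"jaw":-1},{"x":-0.3273,"y":0.1084,"z":0,"rx":0,"ry":0,"rz":0,"jaw":-1},{"x":-0.3273,"y":0.1084,"z":0,"rx":0,"ry":0,"rz":0,"jaw":-1},{"x":-0.3273,"y":0.1084,"z":0,"rx":0,"ry":0,"rz":0,"jaw":-1},{"x":-0.3273,"y":0.1084,"z":0,"rx":0,"ry":0,"rz":0,"jaw":-1},{"x":-0.3273,"y":0.1084,"z":0.04,"rx":0,"ry":0,"rz":0,"jaw":-1},{"x":-0.3273,"y":0.1084,"z":0.08,"rx":0,"ry":0,"rz":0,"jaw":-1},{"x":-0.3273,"y":0.1084,"z":0.12,"rx":0,"ry":0,"rz":0,"jaw":-1},{"x":-0.3273,"y":0.1084,"z":0.14,"rx":0,"ry":0,"rz":0,"jaw":-1}]'
python3 -m crank '[{"x":0,"y":0,"z":0,"rx":0,"ry":0,"rz":0,"jaw":-1},{"x":0,"y":0,"z":0,"rx":0,"ry":0,"rz":0,"jaw":-1},{"x":0,"y":0,"z":0,"rx":0,"ry":0,"rz":0,"jaw":-1},{"x":0,"y":0,"z":0,"rx":0,"ry":0,"rz":0,"jaw":-1},{"x":0,"y":0,"z":0,"rx":0,"ry":0,"rz":0,"jaw":-1},{"x":0,"y":0,"z":0,"rx":0,"ry":0,"rz":0,"jaw":-1},{"x":0,"y":0,"z":0,"rx":0,"ry":0,"rz":0,"jaw":-1},{"x":0,"y":0,"z":0,"rx":0,"ry":0,"rz":0,"jaw":-1},{"x":0,"y":0,"z":0,"rx":0,"ry":0,"rz":0,"jaw":-1},{"x":0,"y":0,"z":0,"rx":0,"ry":0,"rz":0,"jaw":-1}]'
python3 - <<'E'
from h import *
s=save('wrist','w8.png');
i=cv2.imread('pics/w8.png')[150:300,180:340];cv2.imwrite('pics/w8c.png',cv2.resize(i,None,fx=4,fy=4,interpolation=cv2.INTER_CUBIC))
go((.552,.310,.0085,-1.655))
E
```

```text
t: 12.95
tool_pos: [0.5493, 0.3086, 0.0247]
tcp_rot: [3.136, -0.005, -1.655]
wrist_force: [-0.4, 0.2, -0.8]
grip_width: 0.0341
t: 13.95
tool_pos: [0.5521, 0.31, 0.0299]
tcp_rot: [3.142, -0.0, -1.655]
wrist_force: [0.8, -0.0, 0.4]
grip_width: 0.034
t 14.0 pos [0.5521 0.31   0.0299] rot [ 3.1415e+00 -1.0000e-04 -1.6554e+00] w 0.0336 F [0.8 0.5 1.2]
(0.552, 0.31, 0.0085, -1.655) xyz [0.     0.0001 0.0214] r [ 0.0001 -0.0001 -0.0003]
```

View pics/w8c.png

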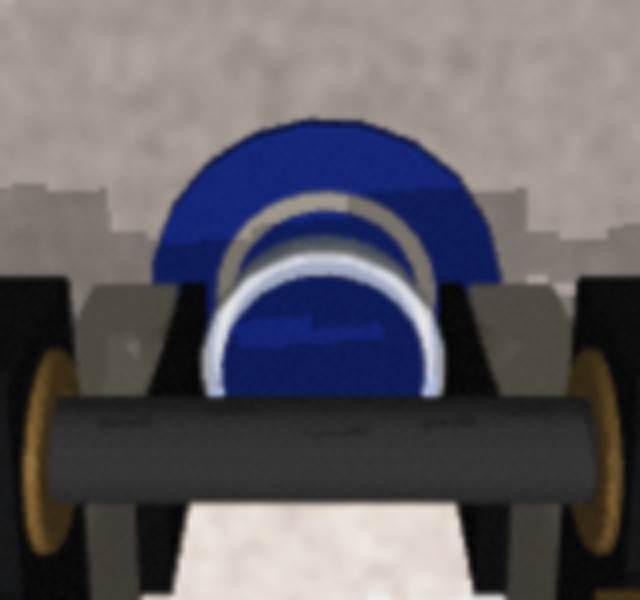

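The dish is centred on the ring (crop column about 325). I lower it and release.

```bash
python3 -m crank '[{"x":0,"y":0,"z":0.01,"rx":0,"ry":0,"rz":0,"jaw":-1},{"x":0,"y":0,"z":0.018,"rx":0,"ry":0,"rz":0,"jaw":-1},{"x":0,"y":0,"z":0.0215,"rx":0,"ry":0,"rz":0,"jaw":-1},{"x":0,"y":0,"z":0.0215,"rx":0,"ry":0,"rz":0,"jaw":-1},{"x":0,"y":0,"z":0.0215,"rx":0,"ry":0,"rz":0,"jaw":-1},{"x":0,"y":0,"z":0.0215,"rx":0,"ry":0,"rz":0,"jaw":0},{"x":0,"y":0,"z":0.0215,"rx":0,"ry":0,"rz":0,"jaw":1},{"x":0,"y":0,"z":0.0215,"rx":0,"ry":0,"rz":0,"jaw":1},{"x":0,"y":0,"z":0.0215,"rx":0,"ry":0,"rz":0,"jaw":1},{"x":0,"y":0,"z":0.0215,"rx":0,"ry":0,"rz":0,"jaw":1}]'
python3 - <<'E'
from h import *
go((.6405,.0556,.12,-1.655))
E
```

```text
t: 15.0
tool_pos: [0.5522, 0.31, 0.0083]
tcp_rot: [3.141, -0.0, -1.655]
wrist_force: [-0.5, -0.4, -0.6]
grip_width: 0.0682
t 15.0 pos [0.5522 0.31   0.0083] rot [ 3.1415e+00 -1.0000e-04 -1.6554e+00] w 0.0682 F [-0.5 -0.4 -0.6]
(0.6405, 0.0556, 0.12, -1.655) xyz [ 0.2461 -0.1095 -0.1117] r [ 0.0001 -0.0001 -0.0004]
```

```bash
python3 -m crank '[{"x":0,"y":0,"z":-0.05,"rx":0,"ry":0,"rz":0,"jaw":1},{"x":0,"y":0,"z":-0.1,"rx":0,"ry":0,"rz":0,"jaw":1},{"x":0.2461,"y":-0.1095,"z":-0.1117,"rx":0,"ry":0,"rz":0,"jaw":1},{"x":0.2461,"y":-0.1095,"z":-0.1117,"rx":0,"ry":0,"rz":0,"jaw":1},{"x":0.2461,"y":-0.1095,"z":-0.1117,"rx":0,"ry":0,"rz":0,"jaw":1},{"x":0.2461,"y":-0.1095,"z":-0.1117,"rx":0,"ry":0,"rz":0,"jaw":1},{"x":0.2461,"y":-0.1095,"z":-0.1117,"rx":0,"ry":0,"rz":0,"jaw":1},{"x":0.2461,"y":-0.1095,"z":-0.1117,"rx":0,"ry":0,"rz":0,"jaw":1},{"x":0.2461,"y":-0.1095,"z":-0.1117,"rx":0,"ry":0,"rz":0,"jaw":1},{"x":0.2461,"y":-0.1095,"z":-0.1117,"rx":0,"ry":0,"rz":0,"jaw":1}]'
python3 - <<'E'
from h import *
for c in ('side','top'):
    s=save(c,c+'9.png')
    for a,cc,e in blobs(s,'blue'): print(c,a,np.round(e[0],1),np.round(e[1],1),ray(s,e[0],.018)[:2].round(4),ray(s,e[0],.006)[:2].round(4))
i=cv2.imread('pics/side9.png')[100:260,180:360];cv2.imwrite('pics/s9c.png',cv2.resize(i,None,fx=4,fy=4,interpolation=cv2.INTER_CUBIC))
s=save('wrist','w9.png')
for col in ['red','green']:
    for a,cc,e in blobs(s,col):
        uv=e[0]; print(col,a,np.round(uv,1),np.round(e[1],1),*[ (z,ray(s,uv,z)[:2].round(4).tolist()) for z in (.048,)])
go((.6405,.0556,.02,-1.655))
E
```

```text
t: 16.0
tool_pos: [0.6404, 0.0551, 0.12]
tcp_rot: [3.141, 0.0, -1.657]
wrist_force: [-0.9, -1.2, -0.4]
grip_width: 0.0879
side 78 [235.1 134. ] [ 9.9 16.6] [0.5475 0.2897] [0.5487 0.3064]
side 297 [275.3 159.1] [17.  20.6] [0.6443 0.1667] [0.6472 0.1812]
side 333 [329.2 178.8] [17.9 22. ] [0.7674 0.0761] [0.7725 0.0889]
top 423 [185.1 157.2] [22.1 22.5] [0.6466 0.1732] [0.6489 0.1757]
top 180 [129.3 197.5] [21.4 22.1] [0.5513 0.3062] [0.5523 0.3104]
top 80 [128.5 197.2] [9.1 9.5] [0.5521 0.3082] [0.5531 0.3125]
red 2990 [259.8 198. ] [59.9 61.7] (0.048, [0.6405, 0.0556])
green 3844 [259.1  95.6] [67.2 71. ] (0.048, [0.6341, -0.0251])
t 16.15 pos [0.6402 0.0566 0.1201] rot [ 3.1415  0.     -1.6542] w 0.0877 F [0.1 0.2 0.1]
(0.6405, 0.0556, 0.02, -1.655) xyz [ 0.001  -0.0004  0.1001] r [0.0001 0.     0.0008]
```

View pics/s9c.png

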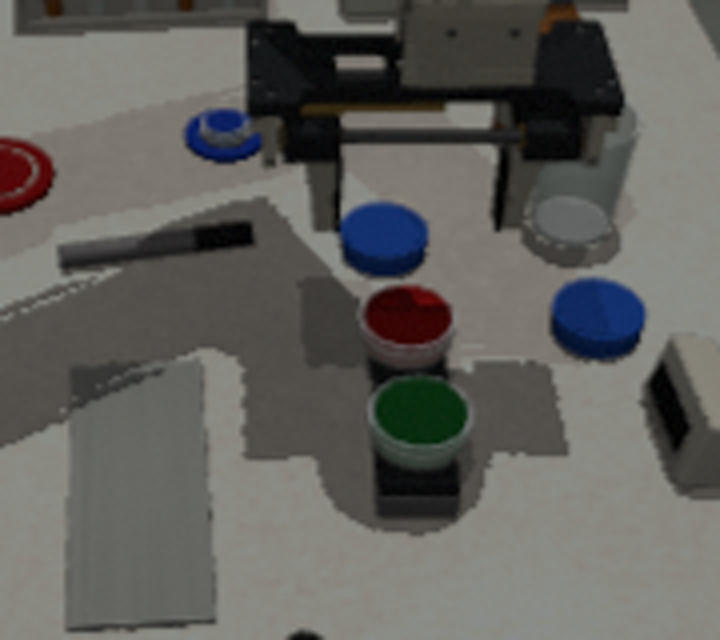

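View pics/w9.png

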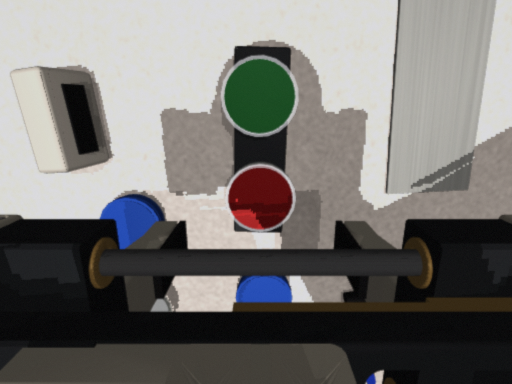

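Blue stands on its pad. Red's lid is at (260,198) in the wrist picture, which gives (0.6405,0.0556). I grasp red across the box.

```bash
python3 -m crank '[{"x":0,"y":0,"z":0.04,"rx":0,"ry":0,"rz":0,"jaw":1},{"x":0,"y":0,"z":0.07,"rx":0,"ry":0,"rz":0,"jaw":1},{"x":0,"y":0,"z":0.09,"rx":0,"ry":0,"rz":0,"jaw":1},{"x":0,"y":0,"z":0.098,"rx":0,"ry":0,"rz":0,"jaw":1},{"x":0,"y":0,"z":0.098,"rx":0,"ry":0,"rz":0,"jaw":1},{"x":0,"y":0,"z":0.098,"rx":0,"ry":0,"rz":0,"jaw":1},{"x":0,"y":0,"z":0.098,"rx":0,"ry":0,"rz":0,"jaw":-1},{"x":0,"y":0,"z":0.098,"rx":0,"ry":0,"rz":0,"jaw":-1},{"x":0,"y":0,"z":0.098,"rx":0,"ry":0,"rz":0,"jaw":-1},{"x":0,"y":0,"z":0.098,"rx":0,"ry":0,"rz":0,"jaw":-1}]'
python3 -m crank '[{"x":0,"y":0,"z":0,"rx":0,"ry":0,"rz":0,"jaw":-1},{"x":0,"y":0,"z":0,"rx":0,"ry":0,"rz":0,"jaw":-1},{"x":0,"y":0,"z":0,"rx":0,"ry":0,"rz":0,"jaw":-1},{"x":0,"y":0,"z":-0.005,"rx":0,"ry":0,"rz":0,"jaw":-1},{"x":0,"y":0,"z":-0.02,"rx":0,"ry":0,"rz":0,"jaw":-1},{"x":0,"y":0,"z":-0.06,"rx":0,"ry":0,"rz":0,"jaw":-1},{"x":0,"y":0,"z":-0.1,"rx":0,"ry":0,"rz":0,"jaw":-1},{"x":0,"y":0,"z":-0.14,"rx":0,"ry":0,"rz":0,"jaw":-1},{"x":0,"y":0,"z":-0.14,"rx":0,"ry":0,"rz":0,"jaw":-1},{"x":0,"y":0,"z":-0.14,"rx":0,"ry":0,"rz":0,"jaw":-1}]'
python3 - <<'E'
from h import *
s=save('wrist','w10.png');
go((.3864,.2770,.12,-1.655))
E
```

```text
t: 17.15
tool_pos: [0.6407, 0.0556, 0.0226]
tcp_rot: [-3.141, 0.0, -1.655]
wrist_force: [-0.0, -0.4, -0.5]
grip_width: 0.0614
t: 18.15
tool_pos: [0.6411, 0.0559, 0.1645]
tcp_rot: [-3.138, 0.002, -1.655]
wrist_force: [-0.2, 0.3, -1.0]
grip_width: 0.0591
t 18.2 pos [0.6403 0.0556 0.1629] rot [-3.1409e+00  7.0000e-04 -1.6556e+00] w 0.0593 F [ 0.1  0.1 -0.9]
(0.3864, 0.277, 0.12, -1.655) xyz [-0.199   0.2717  0.0428] r [-0.0006  0.0007 -0.0006]
```

View pics/w10.png

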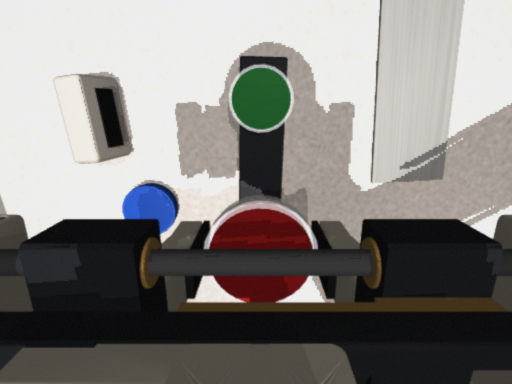

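Red is held, but the tips reach 7 mm below its bottom and would hit the pad first. I set it back on the box and take it again higher up.

```bash
python3 -m crank '[{"x":0,"y":0,"z":0.04,"rx":0,"ry":0,"rz":0,"jaw":-1},{"x":0,"y":0,"z":0.08,"rx":0,"ry":0,"rz":0,"jaw":-1},{"x":0,"y":0,"z":0.11,"rx":0,"ry":0,"rz":0,"jaw":-1},{"x":0,"y":0,"z":0.12,"rx":0,"ry":0,"rz":0,"jaw":-1},{"x":0,"y":0,"z":0.13,"rx":0,"ry":0,"rz":0,"jaw":-1},{"x":0,"y":0,"z":0.135,"rx":0,"ry":0,"rz":0,"jaw":-1},{"x":0,"y":0,"z":0.139,"rx":0,"ry":0,"rz":0,"jaw":-1},{"x":0,"y":0,"z":0.14,"rx":0,"ry":0,"rz":0,"jaw":-1},{"x":0,"y":0,"z":0.14,"rx":0,"ry":0,"rz":0,"jaw":-1},{"x":0,"y":0,"z":0.14,"rx":0,"ry":0,"rz":0,"jaw":-1}]'
python3 -m crank '[{"x":0,"y":0,"z":0,"rx":0,"ry":0,"rz":0,"jaw":0.7},{"x":0,"y":0,"z":0,"rx":0,"ry":0,"rz":0,"jaw":0.7},{"x":0,"y":0,"z":0,"rx":0,"ry":0,"rz":0,"jaw":0.7},{"x":0,"y":0,"z":-0.009,"rx":0,"ry":0,"rz":0,"jaw":0.7},{"x":0,"y":0,"z":-0.009,"rx":0,"ry":0,"rz":0,"jaw":0.7},{"x":0,"y":0,"z":-0.009,"rx":0,"ry":0,"rz":0,"jaw":-1},{"x":0,"y":0,"z":-0.009,"rx":0,"ry":0,"rz":0,"jaw":-1},{"x":0,"y":0,"z":-0.009,"rx":0,"ry":0,"rz":0,"jaw":-1},{"x":0,"y":0,"z":-0.009,"rx":0,"ry":0,"rz":0,"jaw":-1},{"x":0,"y":0,"z":-0.009,"rx":0,"ry":0,"rz":0,"jaw":-1}]'
python3 - <<'E'
from h import *
s=save('side','s11.png');
i=cv2.imread('pics/s11.png')[100:260,180:360];cv2.imwrite('pics/s11c.png',cv2.resize(i,None,fx=4,fy=4,interpolation=cv2.INTER_CUBIC))
go((.3864,.2770,.12,-1.655))
E
```

```text
t: 19.2
tool_pos: [0.6409, 0.0557, 0.023]
tcp_rot: [-3.14, 0.0, -1.655]
wrist_force: [-0.1, -0.9, -0.2]
grip_width: 0.0594
t: 20.2
tool_pos: [0.6404, 0.0556, 0.0311]
tcp_rot: [3.141, -0.0, -1.655]
wrist_force: [-0.5, 0.3, 0.7]
grip_width: 0.0592
t 20.25 pos [0.6404 0.0556 0.0311] rot [ 3.1414e+00 -1.0000e-04 -1.6553e+00] w 0.0594 F [-1.3 -0.2  1.9]
(0.3864, 0.277, 0.12, -1.655) xyz [-0.1992  0.2718 -0.0888] r [ 0.0002 -0.0001 -0.0003]
```

View pics/s11c.png

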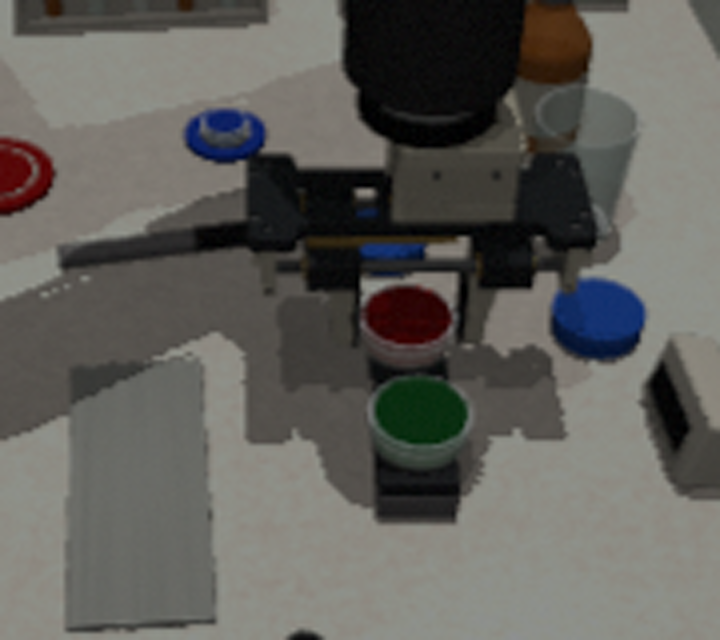

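```bash
python3 -m crank '[{"x":0,"y":0,"z":-0.02,"rx":0,"ry":0,"rz":0,"jaw":-1},{"x":0,"y":0,"z":-0.05,"rx":0,"ry":0,"rz":0,"jaw":-1},{"x":0,"y":0,"z":-0.089,"rx":0,"ry":0,"rz":0,"jaw":-1},{"x":-0.1992,"y":0.2718,"z":-0.089,"rx":0,"ry":0,"rz":0,"jaw":-1},{"x":-0.1992,"y":0.2718,"z":-0.089,"rx":0,"ry":0,"rz":0,"jaw":-1},{"x":-0.1992,"y":0.2718,"z":-0.089,"rx":0,"ry":0,"rz":0,"jaw":-1},{"x":-0.1992,"y":0.2718,"z":-0.089,"rx":0,"ry":0,"rz":0,"jaw":-1},{"x":-0.1992,"y":0.2718,"z":-0.089,"rx":0,"ry":0,"rz":0,"jaw":-1},{"x":-0.1992,"y":0.2718,"z":-0.089,"rx":0,"ry":0,"rz":0,"jaw":-1},{"x":-0.1992,"y":0.2718,"z":-0.089,"rx":0,"ry":0,"rz":0,"jaw":-1}]'
python3 -m crank '[{"x":0,"y":0,"z":0,"rx":0,"ry":0,"rz":0,"jaw":-1},{"x":0,"y":0,"z":0,"rx":0,"ry":0,"rz":0,"jaw":-1},{"x":0,"y":0,"z":0.03,"rx":0,"ry":0,"rz":0,"jaw":-1},{"x":0,"y":0,"z":0.06,"rx":0,"ry":0,"rz":0,"jaw":-1},{"x":0,"y":0,"z":0.08,"rx":0,"ry":0,"rz":0,"jaw":-1},{"x":0,"y":0,"z":0.09,"rx":0,"ry":0,"rz":0,"jaw":-1},{"x":0,"y":0,"z":0.09,"rx":0,"ry":0,"rz":0,"jaw":-1},{"x":0,"y":0,"z":0.09,"rx":0,"ry":0,"rz":0,"jaw":-1},{"x":0,"y":0,"z":0.09,"rx":0,"ry":0,"rz":0,"jaw":-1},{"x":0,"y":0,"z":0.09,"rx":0,"ry":0,"rz":0,"jaw":-1}]'
python3 - <<'E'
from h import *
s=save('wrist','w12.png');
i=cv2.imread('pics/w12.png')[130:310,160:360];cv2.imwrite('pics/w12c.png',cv2.resize(i,None,fx=3.5,fy=3.5,interpolation=cv2.INTER_CUBIC))
go((.3864,.2770,.0074,-1.655))
E
```

```text
t: 21.25
tool_pos: [0.3845, 0.2783, 0.1203]
tcp_rot: [-3.141, 0.001, -1.654]
wrist_force: [0.3, 0.7, -0.6]
grip_width: 0.0588
t: 22.25
tool_pos: [0.387, 0.2776, 0.0311]
tcp_rot: [-3.141, 0.002, -1.655]
wrist_force: [-0.6, 0.2, -0.2]
grip_width: 0.0593
t 22.3 pos [0.3869 0.2776 0.031 ] rot [-3.1408e+00  1.6000e-03 -1.6553e+00] w 0.0592 F [-0.1  0.1 -0.4]
(0.3864, 0.277, 0.0074, -1.655) xyz [0.0006 0.0004 0.0236] r [-0.0008  0.0016 -0.0003]
```

View pics/w12c.png

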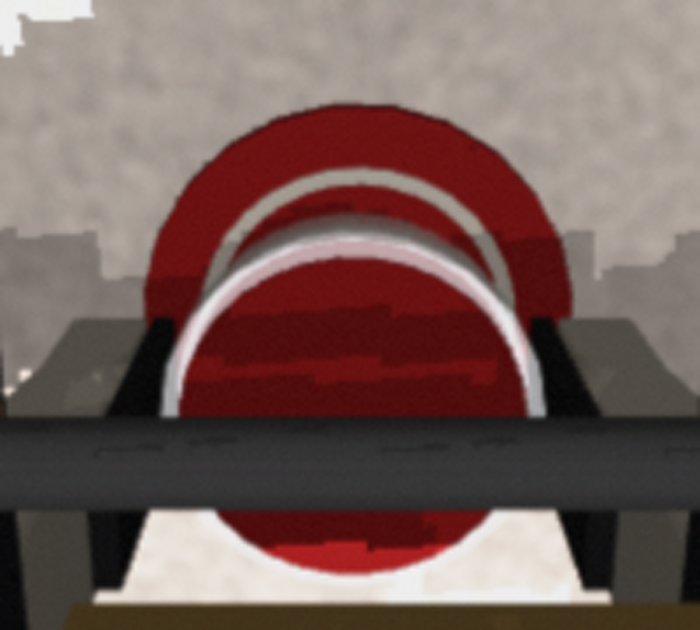

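The pad's centre lies about 1 mm to the right of the dish in the picture, towards -x. I correct that while lowering.

```bash
python3 -m crank '[{"x":0.0004,"y":0.0009,"z":0.01,"rx":0,"ry":0,"rz":0,"jaw":-1},{"x":0.0004,"y":0.0009,"z":0.018,"rx":0,"ry":0,"rz":0,"jaw":-1},{"x":0.0004,"y":0.0009,"z":0.0235,"rx":0,"ry":0,"rz":0,"jaw":-1},{"x":0.0004,"y":0.0009,"z":0.0235,"rx":0,"ry":0,"rz":0,"jaw":-1},{"x":0.0004,"y":0.0009,"z":0.0235,"rx":0,"ry":0,"rz":0,"jaw":-1},{"x":0.0004,"y":0.0009,"z":0.0235,"rx":0,"ry":0,"rz":0,"jaw":1},{"x":0.0004,"y":0.0009,"z":0.0235,"rx":0,"ry":0,"rz":0,"jaw":1},{"x":0.0004,"y":0.0009,"z":0.0235,"rx":0,"ry":0,"rz":0,"jaw":1},{"x":0.0004,"y":0.0009,"z":0.0235,"rx":0,"ry":0,"rz":0,"jaw":1},{"x":0.0004,"y":0.0009,"z":0.0235,"rx":0,"ry":0,"rz":0,"jaw":1}]'
python3 - <<'E'
from h import *
go((.6341,-.0251,.12,-1.655))
E
```

```text
t: 23.3
tool_pos: [0.3856, 0.2766, 0.0064]
tcp_rot: [3.142, -0.0, -1.655]
wrist_force: [0.1, -0.3, 0.7]
grip_width: 0.0866
t 23.3 pos [0.3856 0.2766 0.0064] rot [ 3.1415e+00 -3.0000e-04 -1.6553e+00] w 0.0866 F [ 0.1 -0.3  0.7]
(0.6341, -0.0251, 0.12, -1.655) xyz [ 0.2797 -0.2731 -0.1135] r [ 0.0001 -0.0003 -0.0003]
```

```bash
python3 -m crank '[{"x":0,"y":0,"z":-0.05,"rx":0,"ry":0,"rz":0,"jaw":1},{"x":0,"y":0,"z":-0.1,"rx":0,"ry":0,"rz":0,"jaw":1},{"x":0.2797,"y":-0.2731,"z":-0.1135,"rx":0,"ry":0,"rz":0,"jaw":1},{"x":0.2797,"y":-0.2731,"z":-0.1135,"rx":0,"ry":0,"rz":0,"jaw":1},{"x":0.2797,"y":-0.2731,"z":-0.1135,"rx":0,"ry":0,"rz":0,"jaw":1},{"x":0.2797,"y":-0.2731,"z":-0.1135,"rx":0,"ry":0,"rz":0,"jaw":1},{"x":0.2797,"y":-0.2731,"z":-0.1135,"rx":0,"ry":0,"rz":0,"jaw":1},{"x":0.2797,"y":-0.2731,"z":-0.1135,"rx":0,"ry":0,"rz":0,"jaw":1},{"x":0.2797,"y":-0.2731,"z":-0.1135,"rx":0,"ry":0,"rz":0,"jaw":1},{"x":0.2797,"y":-0.2731,"z":-0.1135,"rx":0,"ry":0,"rz":0,"jaw":1}]'
python3 -m crank '[{"x":0,"y":0,"z":0,"rx":0,"ry":0,"rz":0,"jaw":1},{"x":0,"y":0,"z":0,"rx":0,"ry":0,"rz":0,"jaw":1},{"x":0,"y":0,"z":0,"rx":0,"ry":0,"rz":0,"jaw":1},{"x":0,"y":0,"z":0.04,"rx":0,"ry":0,"rz":0,"jaw":1},{"x":0,"y":0,"z":0.07,"rx":0,"ry":0,"rz":0,"jaw":1},{"x":0,"y":0,"z":0.085,"rx":0,"ry":0,"rz":0,"jaw":1},{"x":0,"y":0,"z":0.0885,"rx":0,"ry":0,"rz":0,"jaw":1},{"x":0,"y":0,"z":0.0885,"rx":0,"ry":0,"rz":0,"jaw":1},{"x":0,"y":0,"z":0.0885,"rx":0,"ry":0,"rz":0,"jaw":1},{"x":0,"y":0,"z":0.0885,"rx":0,"ry":0,"rz":0,"jaw":1}]'
python3 - <<'E'
from h import *
for c in ('side','top'):
    s=save(c,c+'13.png')
    for a,cc,e in blobs(s,'red'): print(c,a,np.round(e[0],1),np.round(e[1],1),ray(s,e[0],.024)[:2].round(4),ray(s,e[0],.006)[:2].round(4))
i=cv2.imread('pics/side13.png')[100:260,120:360];cv2.imwrite('pics/s13c.png',cv2.resize(i,None,fx=3.3,fy=3.3,interpolation=cv2.INTER_CUBIC))
go((.6341,-.0251,.0315,-1.655))
E
```

```text
t: 24.3
tool_pos: [0.6354, -0.0276, 0.1198]
tcp_rot: [3.141, -0.0, -1.656]
wrist_force: [-0.0, 1.1, -0.4]
grip_width: 0.0874
t: 25.3
tool_pos: [0.6349, -0.0246, 0.0331]
tcp_rot: [-3.139, 0.001, -1.655]
wrist_force: [0.1, -1.0, 0.3]
grip_width: 0.0878
side 330 [178.  142.9] [19.  25.8] [0.3877 0.2546] [0.3852 0.2789]
t 25.4 pos [ 0.6346 -0.0248  0.0328] rot [-3.1399e+00  5.0000e-04 -1.6552e+00] w 0.0876 F [-0.4 -0.1  0.2]
(0.6341, -0.0251, 0.0315, -1.655) xyz [0.0003 0.0005 0.0013] r [-0.0016  0.0005 -0.0002]
```

View pics/s13c.png

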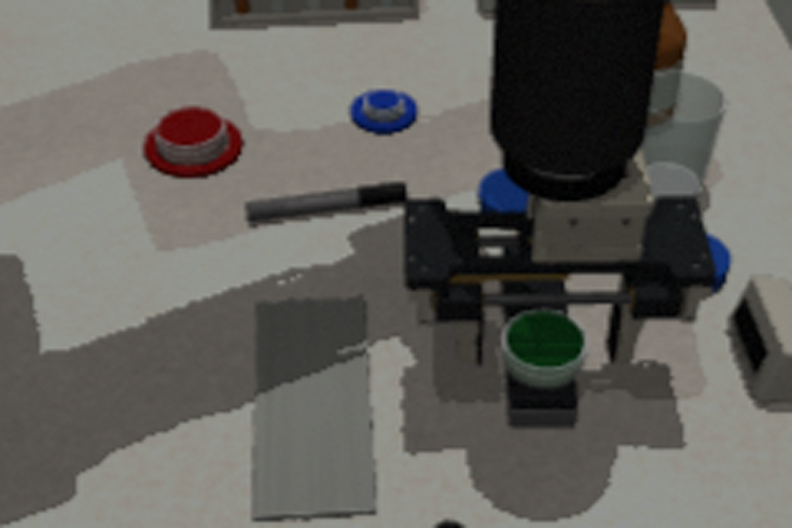

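Red is on its pad and the fingers straddle green. I grasp and lift green.

```bash
python3 -m crank '[{"x":0.0003,"y":0.0003,"z":0.0012,"rx":0,"ry":0,"rz":0,"jaw":-1},{"x":0.0003,"y":0.0003,"z":0.0012,"rx":0,"ry":0,"rz":0,"jaw":-1},{"x":0.0003,"y":0.0003,"z":0.0012,"rx":0,"ry":0,"rz":0,"jaw":-1},{"x":0.0003,"y":0.0003,"z":0.0012,"rx":0,"ry":0,"rz":0,"jaw":-1},{"x":0.0003,"y":0.0003,"z":0.0012,"rx":0,"ry":0,"rz":0,"jaw":-1},{"x":0.0003,"y":0.0003,"z":0.0012,"rx":0,"ry":0,"rz":0,"jaw":-1},{"x":0.0003,"y":0.0003,"z":0.0012,"rx":0,"ry":0,"rz":0,"jaw":-1},{"x":0.0003,"y":0.0003,"z":0.0012,"rx":0,"ry":0,"rz":0,"jaw":-1},{"x":0.0003,"y":0.0003,"z":0.0012,"rx":0,"ry":0,"rz":0,"jaw":-1},{"x":0.0003,"y":0.0003,"z":0.0012,"rx":0,"ry":0,"rz":0,"jaw":-1}]'
python3 - <<'E'
from h import *
go((.5645,-.286,.12,-1.655))
E
```

```text
t: 26.4
tool_pos: [0.6337, -0.0253, 0.0304]
tcp_rot: [3.142, 0.0, -1.655]
wrist_force: [-0.2, -0.2, -0.5]
grip_width: 0.0593
t 26.4 pos [ 0.6337 -0.0253  0.0304] rot [ 3.1415  0.     -1.6554] w 0.0593 F [-0.2 -0.2 -0.5]
(0.5645, -0.286, 0.12, -1.655) xyz [ 0.2656  0.0469 -0.0896] r [ 0.      0.     -0.0004]
```

```bash
python3 -m crank '[{"x":0,"y":0,"z":-0.02,"rx":0,"ry":0,"rz":0,"jaw":-1},{"x":0,"y":0,"z":-0.06,"rx":0,"ry":0,"rz":0,"jaw":-1},{"x":0,"y":0,"z":-0.1,"rx":0,"ry":0,"rz":0,"jaw":-1},{"x":0.2656,"y":0.0469,"z":-0.1,"rx":0,"ry":0,"rz":0,"jaw":-1},{"x":0.2656,"y":0.0469,"z":-0.1,"rx":0,"ry":0,"rz":0,"jaw":-1},{"x":0.2656,"y":0.0469,"z":-0.1,"rx":0,"ry":0,"rz":0,"jaw":-1},{"x":0.2656,"y":0.0469,"z":-0.1,"rx":0,"ry":0,"rz":0,"jaw":-1},{"x":0.2656,"y":0.0469,"z":-0.1,"rx":0,"ry":0,"rz":0,"jaw":-1},{"x":0.2656,"y":0.0469,"z":-0.1,"rx":0,"ry":0,"rz":0,"jaw":-1},{"x":0.2656,"y":0.0469,"z":-0.1,"rx":0,"ry":0,"rz":0,"jaw":-1}]'
python3 -m crank '[{"x":0,"y":0,"z":0,"rx":0,"ry":0,"rz":0,"jaw":-1},{"x":0,"y":0,"z":0.03,"rx":0,"ry":0,"rz":0,"jaw":-1},{"x":0,"y":0,"z":0.06,"rx":0,"ry":0,"rz":0,"jaw":-1},{"x":0,"y":0,"z":0.08,"rx":0,"ry":0,"rz":0,"jaw":-1},{"x":0,"y":0,"z":0.09,"rx":0,"ry":0,"rz":0,"jaw":-1},{"x":0,"y":0,"z":0.095,"rx":0,"ry":0,"rz":0,"jaw":-1},{"x":0,"y":0,"z":0.1,"rx":0,"ry":0,"rz":0,"jaw":-1},{"x":0,"y":0,"z":0.1,"rx":0,"ry":0,"rz":0,"jaw":-1},{"x":0,"y":0,"z":0.1,"rx":0,"ry":0,"rz":0,"jaw":-1},{"x":0,"y":0,"z":0.1,"rx":0,"ry":0,"rz":0,"jaw":-1}]'
python3 - <<'E'
from h import *
s=save('wrist','w14.png');
i=cv2.imread('pics/w14.png')[130:310,160:360];cv2.imwrite('pics/w14c.png',cv2.resize(i,None,fx=3.5,fy=3.5,interpolation=cv2.INTER_CUBIC))
go((.5645,-.286,.0068,-1.655))
s=save('top','top14.png'); i=cv2.imread('pics/top14.png')[90:260,190:350];cv2.imwrite('pics/top14c.png',cv2.resize(i,None,fx=3.5,fy=3.5,interpolation=cv2.INTER_CUBIC))
s=save('side','side14.png')
for c in ('top','side'):
    for n in('plate_top','slide_box_center'):
        print(c,n,[(round(d['confidence'],2),(np.array(d['position'])*[512,384]).round(1),d['mask'].sum()) for d in nets.outline_of(c,n)[:2]])
E
```

```text
t: 27.4
tool_pos: [0.5632, -0.2887, 0.1302]
tcp_rot: [3.141, -0.0, -1.659]
wrist_force: [0.3, 0.6, -0.8]
grip_width: 0.0593
t: 28.4
tool_pos: [0.5651, -0.2862, 0.0313]
tcp_rot: [-3.14, -0.0, -1.655]
wrist_force: [0.4, 0.1, -0.1]
grip_width: 0.0591
t 28.45 pos [ 0.565  -0.2861  0.0313] rot [-3.1403e+00 -2.0000e-04 -1.6553e+00] w 0.059 F [ 0.8  0.6 -0.4]
(0.5645, -0.286, 0.0068, -1.655) xyz [-0.0001  0.0005  0.0245] r [-0.0012 -0.0002 -0.0003]
top plate_top [(0.82, array([250.5, 227.6]), np.int64(1591))]
top slide_box_center [(0.66, array([246. , 161.5]), np.int64(1116))]
side plate_top [(0.97, array([212.2, 223.2]), np.int64(2421))]
side slide_box_center []
```

View pics/w14c.png

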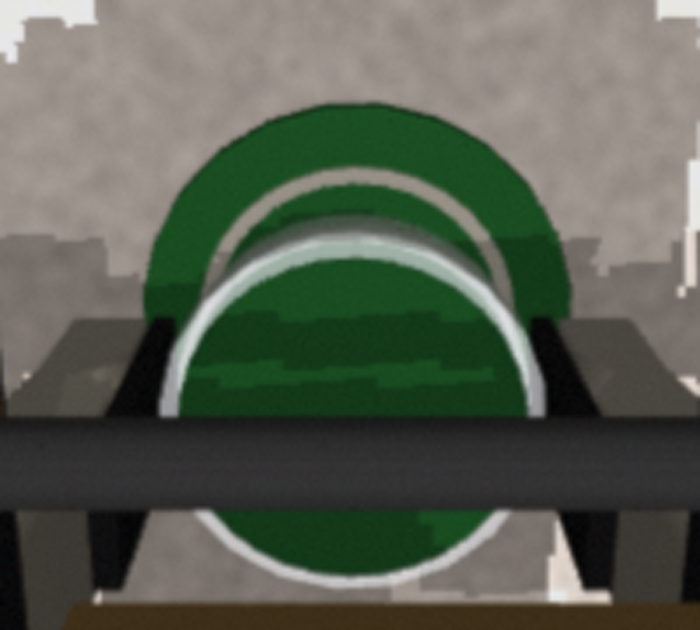

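View pics/top14c.png

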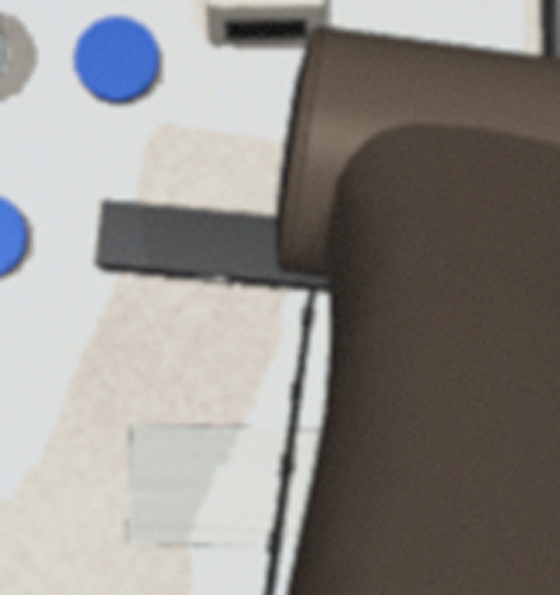

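Nearly the same picture as with red, so I apply the same small correction of about 0.8 mm and lower.

```bash
python3 -m crank '[{"x":0,"y":0.0006,"z":0.01,"rx":0,"ry":0,"rz":0,"jaw":-1},{"x":0,"y":0.0006,"z":0.018,"rx":0,"ry":0,"rz":0,"jaw":-1},{"x":0,"y":0.0006,"z":0.0232,"rx":0,"ry":0,"rz":0,"jaw":-1},{"x":0,"y":0.0006,"z":0.0235,"rx":0,"ry":0,"rz":0,"jaw":-1},{"x":0,"y":0.0006,"z":0.0235,"rx":0,"ry":0,"rz":0,"jaw":-1},{"x":0,"y":0.0006,"z":0.0235,"rx":0,"ry":0,"rz":0,"jaw":1},{"x":0,"y":0.0006,"z":0.0235,"rx":0,"ry":0,"rz":0,"jaw":1},{"x":0,"y":0.0006,"z":0.0235,"rx":0,"ry":0,"rz":0,"jaw":1},{"x":0,"y":0.0006,"z":0.0235,"rx":0,"ry":0,"rz":0,"jaw":1},{"x":0,"y":0.0006,"z":0.0235,"rx":0,"ry":0,"rz":0,"jaw":1}]'
python3 - <<'E'
from h import *
go((.6375,.0158,.2,-1.655))
E
```

```text
t: 29.75
tool_pos: [0.564, -0.286, 0.007]
tcp_rot: [-3.142, -0.0, -1.655]
wrist_force: [0.2, -0.1, 0.6]
grip_width: 0.0873
t 29.75 pos [ 0.564 -0.286  0.007] rot [-3.1415 -0.     -1.6554] w 0.0873 F [ 0.2 -0.1  0.6]
(0.6375, 0.0158, 0.2, -1.655) xyz [-0.3069 -0.0478 -0.193 ] r [-0.0001 -0.     -0.0004]
```

```bash
python3 -m crank '[{"x":0,"y":0,"z":-0.05,"rx":0,"ry":0,"rz":0,"jaw":1},{"x":0,"y":0,"z":-0.1,"rx":0,"ry":0,"rz":0,"jaw":1},{"x":-0.386,"y":0.0165,"z":-0.213,"rx":0,"ry":0,"rz":0,"jaw":1},{"x":-0.386,"y":0.0165,"z":-0.213,"rx":0,"ry":0,"rz":0,"jaw":1},{"x":-0.386,"y":0.0165,"z":-0.213,"rx":0,"ry":0,"rz":0,"jaw":1},{"x":-0.386,"y":0.0165,"z":-0.213,"rx":0,"ry":0,"rz":0,"jaw":1},{"x":-0.386,"y":0.0165,"z":-0.213,"rx":0,"ry":0,"rz":0,"jaw":1},{"x":-0.386,"y":0.0165,"z":-0.213,"rx":0,"ry":0,"rz":0,"jaw":1},{"x":-0.386,"y":0.0165,"z":-0.213,"rx":0,"ry":0,"rz":0,"jaw":1},{"x":-0.386,"y":0.0165,"z":-0.213,"rx":0,"ry":0,"rz":0,"jaw":1}]'
python3 -m crank '[{"x":0,"y":0,"z":0,"rx":0,"ry":0,"rz":0,"jaw":1},{"x":0,"y":0,"z":0,"rx":0,"ry":0,"rz":0,"jaw":1},{"x":0,"y":0,"z":0,"rx":0,"ry":0,"rz":0,"jaw":1},{"x":0,"y":0,"z":0,"rx":0,"ry":0,"rz":0,"jaw":1},{"x":0,"y":0,"z":0,"rx":0,"ry":0,"rz":0,"jaw":1},{"x":0,"y":0,"z":0,"rx":0,"ry":0,"rz":0,"jaw":1},{"x":0,"y":0,"z":0,"rx":0,"ry":0,"rz":0,"jaw":1},{"x":0,"y":0,"z":0,"rx":0,"ry":0,"rz":0,"jaw":1},{"x":0,"y":0,"z":0,"rx":0,"ry":0,"rz":0,"jaw":1},{"x":0,"y":0,"z":0,"rx":0,"ry":0,"rz":0,"jaw":1}]'
python3 - <<'E'
from h import *
import pickle
D={}
for c in ('top','side','wrist'):
    D[c]=s=save(c,c+'15.png')
    for n,z in (('plate_top',.005),('slide_box_center',.03)):
        for d in nets.outline_of(c,n)[:1]:
            m=d['mask'].astype(np.uint8);cs,_=cv2.findContours(m,cv2.RETR_EXTERNAL,cv2.CHAIN_APPROX_NONE)
            k=max(cs,key=cv2.contourArea).reshape(-1,2)
            W=np.array([ray(s,p,z)[:2] for p in k])*1000
            r=cv2.minAreaRect(W.astype(np.float32));print(c,n,round(d['confidence'],2),m.sum(),np.round(r[0],1),np.round(r[1],1),round(r[2],1))
pickle.dump(D,open('D15.pkl','wb'))
i=cv2.imread('pics/top15.png')[130:250,200:350];cv2.imwrite('pics/top15c.png',cv2.resize(i,None,fx=5,fy=5,interpolation=cv2.INTER_CUBIC))
i=cv2.imread('pics/side15.png');cv2.imwrite('pics/side15c.png',cv2.resize(i,(800,600),interpolation=cv2.INTER_CUBIC))
go((.6375,.0158,.2,-1.655))
E
```

```text
t: 30.75
tool_pos: [0.5797, 0.0996, 0.2202]
tcp_rot: [-3.141, 0.0, -1.655]
wrist_force: [1.7, -0.0, 0.5]
grip_width: 0.0871
t: 31.75
tool_pos: [0.58, 0.0976, 0.2193]
tcp_rot: [-3.142, 0.0, -1.655]
wrist_force: [-0.4, 0.7, 0.1]
grip_width: 0.0876
top plate_top 0.91 2760 [476.2 -24.7] [198.9  80.7] 88.5
top slide_box_center 0.58 1395 [636.5  14.3] [158.8  49.5] 83.5
side plate_top 0.91 2336 [471.4 -24.5] [204.5  82. ] 88.2
side slide_box_center 0.68 1052 [634.1   3.3] [181.7  46. ] 82.5
wrist plate_top 0.74 9569 [474.5  -4.5] [162.8  80. ] 88.1
wrist slide_box_center 0.84 6103 [635.   16.6] [159.7  49.9] 83.8
t 32.2 pos [0.58   0.0977 0.2193] rot [-3.1416  0.     -1.6553] w 0.0879 F [0.9 0.3 0.1]
(0.6375, 0.0158, 0.2, -1.655) xyz [ 0.0767 -0.0642  0.0193] r [-0.      0.     -0.0002]
```

View pics/top15c.png

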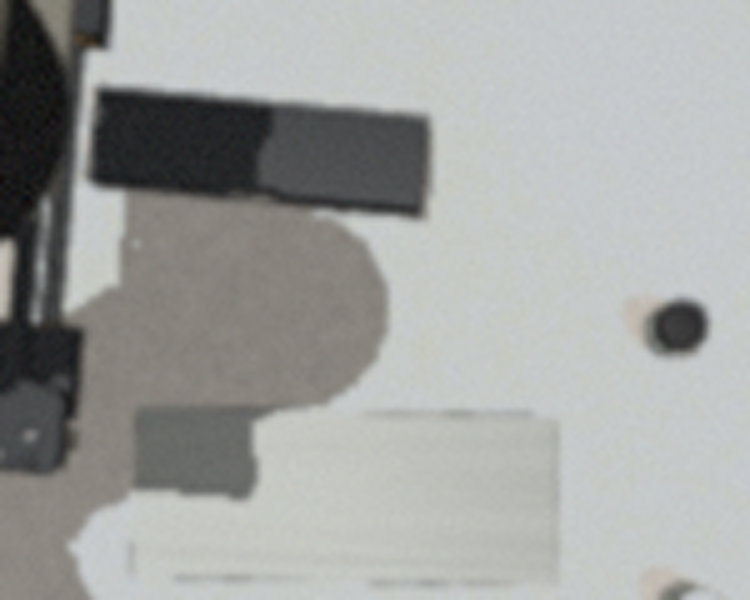

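View pics/side15c.png

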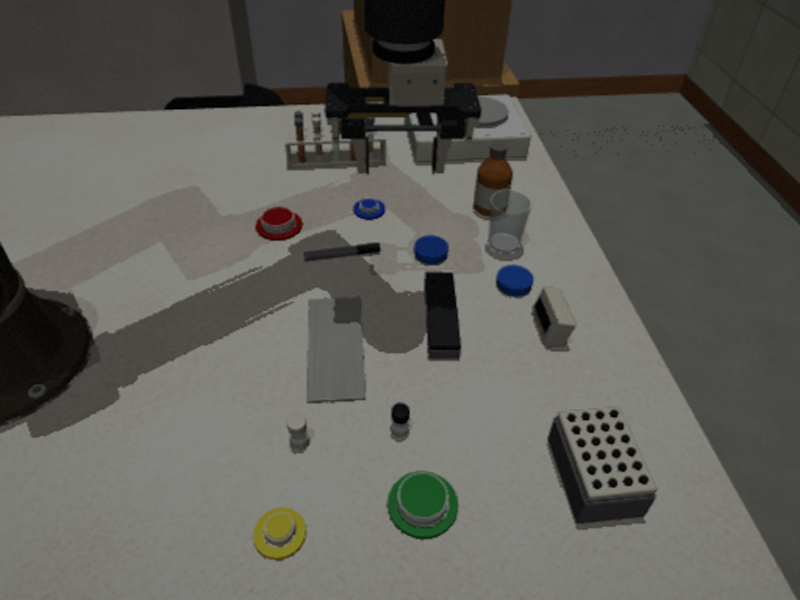

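View pics/wrist15.png

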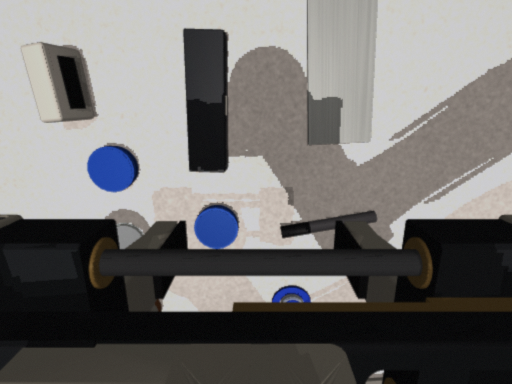

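The picture after clearing shows all four dishes on their pads, and the box alone with both long edges visible. I fit the box and plate poses to their silhouettes.

```bash
cat > fit.py <<'E'
from h import *
from scipy.optimize import minimize
def hullmask(s,c,yaw,w,l,z0,z1,S=4):
    P=[]
    for a in(-1,1):
        for b in(-1,1):
            for z in(z0,z1):
                P.append(proj(s,[c[0]+a*w/2*np.cos(yaw)-b*l/2*np.sin(yaw),c[1]+a*w/2*np.sin(yaw)+b*l/2*np.cos(yaw),z]))
    h=cv2.convexHull(np.array(P,np.float32)).reshape(-1,2)
    m=np.zeros((384*S,512*S),np.uint8);cv2.fillPoly(m,[np.round((h+.5)*S-.5).astype(np.int32)],1)
    return cv2.resize(m.astype(np.float32),(512,384),interpolation=cv2.INTER_AREA)
def fit(s,mask,x0,w,l,z0,z1,ig=None):
    ok=np.ones_like(mask,bool) if ig is None else ~ig
    f=lambda p:np.abs(hullmask(s,(p[0]/1e3,p[1]/1e3),p[2]/100,w,l,z0,z1)-mask)[ok].sum()
    sim=np.array(x0)+np.array([[0,0,0],[5,0,0],[0,5,0],[0,0,4]])
    r=minimize(f,x0,method='Nelder-Mead',options=dict(initial_simplex=sim,xatol=.05,fatol=.5))
    return r.x,r.fun,mask.sum()
E
python3 - <<'E'
from fit import *
import pickle
D=pickle.load(open('D15.pkl','rb'))
for c in ('top','wrist','side'):
    s=D[c];g=s['color'].astype(int)
    # box: dark & not bluish, near its projected box
    near=hullmask(s,(.637,.016),-.08,.07,.19,0,.03)>0.3
    V=g.max(2); m=(near&(V<95)).astype(np.float32)
    print(c,'box',fit(s,m,[637,16,-8],.046,.160,0,.03))
    if c=='top':
        for d in nets.outline_of(c,'plate_top')[:1]: print(c,'plate',fit(s,d['mask'].astype(np.float32),[474,-24,-3],.08,.2,0,.005))
    if c=='side':
        for d in nets.outline_of(c,'plate_top')[:1]: print(c,'plate',fit(s,d['mask'].astype(np.float32),[474,-24,-3],.08,.2,0,.005))
    if c=='wrist':
        for d in nets.outline_of(c,'plate_top')[:1]:
            ig=np.zeros((384,512),bool);ig[:3]=1
            print(c,'plate',fit(s,d['mask'].astype(np.float32),[474,-24,-3],.08,.2,0,.005,ig))
E
```

```text
top box (array([637.63369758,  13.0451893 , -10.88238497]), np.float64(301.0625), np.float32(1419.0))
top plate (array([475.00252181, -24.32485699,  -5.33765257]), np.float64(157.8125), np.float32(2760.0))
wrist box (array([636.55146556,  17.1684244 , -10.50971234]), np.float64(398.8125), np.float32(5848.0))
wrist plate (array([473.44898127, -23.50792542,  -4.05103787]), np.float64(171.6875), np.float32(9569.0))
side box (array([635.4625439 ,  14.59127295, -10.43179101]), np.float64(169.0), np.float32(1333.0))
side plate (array([472.07197925, -22.14947352,  -2.77687102]), np.float64(70.6875), np.float32(2336.0))
```

Run:
```python
from fit import *
import pickle
D=pickle.load(open('D15.pkl','rb'))
s=D['wrist']
i=s['color'][:,:,::-1][20:185,170:250];cv2.imwrite('pics/w15c.png',cv2.resize(i,None,fx=3.6,fy=3.6,interpolation=cv2.INTER_CUBIC))
g=D['top']['color'][:,:,::-1][140:185,210:295];cv2.imwrite('pics/t15d.png',cv2.resize(g,None,fx=8,fy=8,interpolation=cv2.INTER_CUBIC))
```

```text
(no output)
```

View pics/w15c.png

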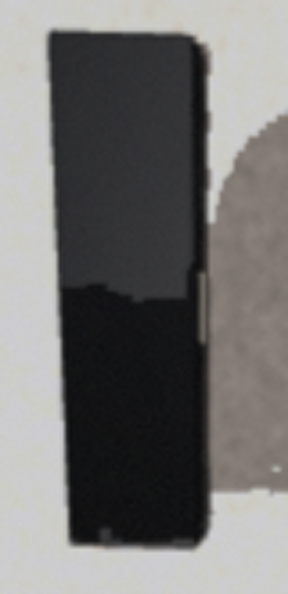

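View pics/t15d.png

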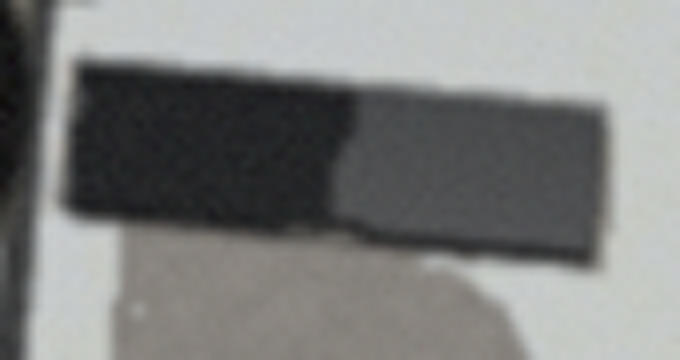

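The catch sits mid-length on the near side, at about (226,105), and sticks out slightly. I grip 25 mm off the middle to clear it.

```bash
python3 -m crank '[{"x":0.0518,"y":-0.0636,"z":0.0,"rx":0,"ry":0,"rz":0.007,"jaw":1},{"x":0.0518,"y":-0.0636,"z":0.03,"rx":0,"ry":0,"rz":0.007,"jaw":1},{"x":0.0518,"y":-0.0636,"z":0.07,"rx":0,"ry":0,"rz":0.007,"jaw":1},{"x":0.0518,"y":-0.0636,"z":0.11,"rx":0,"ry":0,"rz":0.007,"jaw":1},{"x":0.0518,"y":-0.0636,"z":0.15,"rx":0,"ry":0,"rz":0.007,"jaw":1},{"x":0.0518,"y":-0.0636,"z":0.18,"rx":0,"ry":0,"rz":0.007,"jaw":1},{"x":0.0518,"y":-0.0636,"z":0.2,"rx":0,"ry":0,"rz":0.007,"jaw":1},{"x":0.0518,"y":-0.0636,"z":0.21,"rx":0,"ry":0,"rz":0.007,"jaw":1},{"x":0.0518,"y":-0.0636,"z":0.21,"rx":0,"ry":0,"rz":0.007,"jaw":1},{"x":0.0518,"y":-0.0636,"z":0.21,"rx":0,"ry":0,"rz":0.007,"jaw":1}]'
python3 -m crank '[{"x":0,"y":0,"z":0,"rx":0,"ry":0,"rz":0,"jaw":-1},{"x":0,"y":0,"z":0,"rx":0,"ry":0,"rz":0,"jaw":-1},{"x":0,"y":0,"z":0,"rx":0,"ry":0,"rz":0,"jaw":-1},{"x":0,"y":0,"z":0,"rx":0,"ry":0,"rz":0,"jaw":-1},{"x":0,"y":0,"z":0,"rx":0,"ry":0,"rz":0,"jaw":-1},{"x":0,"y":0,"z":0,"rx":0,"ry":0,"rz":0,"jaw":-1},{"x":0,"y":0,"z":0,"rx":0,"ry":0,"rz":0,"jaw":-1},{"x":0,"y":0,"z":0,"rx":0,"ry":0,"rz":0,"jaw":-1},{"x":0,"y":0,"z":0,"rx":0,"ry":0,"rz":0,"jaw":-1},{"x":0,"y":0,"z":0,"rx":0,"ry":0,"rz":0,"jaw":-1}]'
python3 - <<'E'
from h import *
s=save('wrist','w16.png');import pickle;pickle.dump(s,open('w16.pkl','wb'))
go((.4735,.0015,.1,-1.611))
E
```

```text
t: 33.35
tool_pos: [0.6397, 0.0408, 0.0101]
tcp_rot: [-3.14, 0.0, -1.662]
wrist_force: [0.6, 0.0, 0.1]
grip_width: 0.0876
t: 34.35
tool_pos: [0.6392, 0.0406, 0.0094]
tcp_rot: [-3.141, 0.0, -1.663]
wrist_force: [0.4, 0.2, 1.9]
grip_width: 0.0454
t 34.4 pos [0.6391 0.0407 0.0094] rot [-3.1414  0.     -1.6626] w 0.0459 F [-0.2  1.   3.6]
(0.4735, 0.0015, 0.1, -1.611) xyz [ 0.0542  0.1613 -0.0907] r [-0.0002  0.     -0.0493]
```

View pics/w16.png

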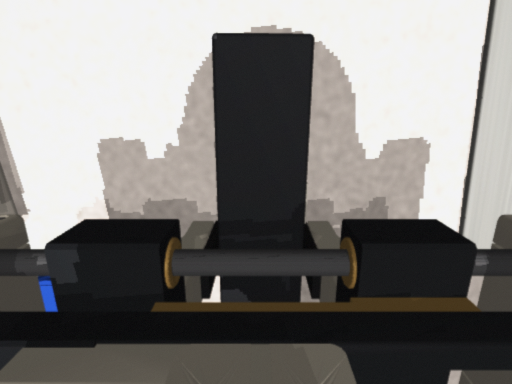

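The box is gripped at 46 mm, straight in the jaws. Its far end is at row 37, which gives the grip offset along its length.

Run:
```python
from h import *
import pickle
s=pickle.load(open('w16.pkl','rb'))
a,b=ray(s,(215,37),.03),ray(s,(312,37),.03);print(a,b,np.linalg.norm(a-b))
m=(a+b)/2;tx=np.array([np.cos(-1.6626),np.sin(-1.6626)]);ty=np.array([np.sin(-1.6626),-np.cos(-1.6626)])
d=m[:2]-[.6391,.0407];print('end along x',d@tx,'off-y',d@ty)
off=d@tx-.08
yaw=-1.611;T=np.array([.4735,-.0235])-off*np.array([np.cos(yaw),np.sin(yaw)]);print('off',off,'T',T)
go((T[0],T[1],.1,yaw))
```

```text
[ 0.64884218 -0.06247754  0.03      ] [ 0.60760219 -0.05862648  0.03      ] 0.041419415213556694
end along x 0.10182285631329253 off-y 0.0015497526435603356
off 0.021822856313292532 T [ 0.47437712 -0.00169478]
t 34.4 pos [0.6391 0.0407 0.0094] rot [-3.1414  0.     -1.6626] w 0.0459 F [-0.2  1.   3.6]
(np.float64(0.47437712265166687), np.float64(-0.0016947778382208484), 0.1, -1.611) xyz [ 0.0573  0.1602 -0.0907] r [-0.0002  0.     -0.0493]
```

```bash
python3 -m crank '[{"x":0,"y":0,"z":-0.01,"rx":0,"ry":0,"rz":0,"jaw":-1},{"x":0,"y":0,"z":-0.03,"rx":0,"ry":0,"rz":0,"jaw":-1},{"x":0,"y":0,"z":-0.06,"rx":0,"ry":0,"rz":0,"jaw":-1},{"x":0.015,"y":0.04,"z":-0.06,"rx":0,"ry":0,"rz":0,"jaw":-1},{"x":0.03,"y":0.08,"z":-0.06,"rx":0,"ry":0,"rz":-0.02,"jaw":-1},{"x":0.045,"y":0.12,"z":-0.06,"rx":0,"ry":0,"rz":-0.0493,"jaw":-1},{"x":0.0553,"y":0.15,"z":-0.06,"rx":0,"ry":0,"rz":-0.0493,"jaw":-1},{"x":0.0553,"y":0.1602,"z":-0.06,"rx":0,"ry":0,"rz":-0.0493,"jaw":-1},{"x":0.0553,"y":0.1602,"z":-0.06,"rx":0,"ry":0,"rz":-0.0493,"jaw":-1},{"x":0.0553,"y":0.1602,"z":-0.06,"rx":0,"ry":0,"rz":-0.0493,"jaw":-1}]'
python3 -m crank '[{"x":0,"y":0,"z":0,"rx":0,"ry":0,"rz":0,"jaw":-1},{"x":0,"y":0,"z":0,"rx":0,"ry":0,"rz":0,"jaw":-1},{"x":0,"y":0,"z":0.01,"rx":0,"ry":0,"rz":0,"jaw":-1},{"x":0,"y":0,"z":0.02,"rx":0,"ry":0,"rz":0,"jaw":-1},{"x":0,"y":0,"z":0.03,"rx":0,"ry":0,"rz":0,"jaw":-1},{"x":0,"y":0,"z":0.04,"rx":0,"ry":0,"rz":0,"jaw":-1},{"x":0,"y":0,"z":0.04,"rx":0,"ry":0,"rz":0,"jaw":-1},{"x":0,"y":0,"z":0.04,"rx":0,"ry":0,"rz":0,"jaw":-1},{"x":0,"y":0,"z":0.04,"rx":0,"ry":0,"rz":0,"jaw":-1},{"x":0,"y":0,"z":0.04,"rx":0,"ry":0,"rz":0,"jaw":-1}]'
python3 - <<'E'
from h import *
s=save('wrist','w17.png');import pickle;pickle.dump(s,open('w17.pkl','wb'))
s=save('side','s17.png')
i=cv2.imread('pics/s17.png')[160:300,140:320];cv2.imwrite('pics/s17c.png',cv2.resize(i,None,fx=4,fy=4,interpolation=cv2.INTER_CUBIC))
go((.4745,.0003,.0148,-1.611))
E
```

```text
t: 35.4
tool_pos: [0.4756, 0.0007, 0.07]
tcp_rot: [-3.14, 0.001, -1.61]
wrist_force: [0.9, 0.6, -2.0]
grip_width: 0.0456
t: 36.4
tool_pos: [0.4747, 0.0004, 0.0297]
tcp_rot: [-3.141, 0.0, -1.611]
wrist_force: [-0.2, -0.0, -1.8]
grip_width: 0.0457
t 36.5 pos [4.747e-01 4.000e-04 2.960e-02] rot [-3.1408e+00  4.0000e-04 -1.6111e+00] w 0.0459 F [ 0.3 -0.5 -1.3]
(0.4745, 0.0003, 0.0148, -1.611) xyz [0.0001 0.0002 0.0148] r [-0.0008  0.0003 -0.0001]
```

View pics/s17c.png

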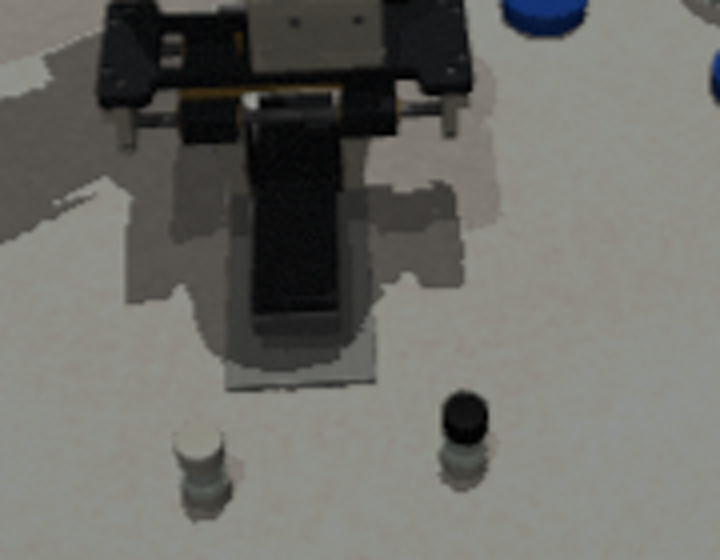

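View pics/w17.png

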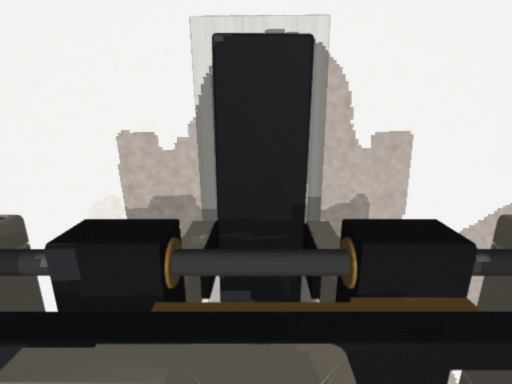

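Run:
```python
from h import *
import pickle
s=pickle.load(open('w17.pkl','rb'))
for z,p,q in ((.005,(191.5,17),(328.5,16.5)),(.005,(202,200),(320.5,200)),(.0502,(214.5,37),(312,37)),(.0502,(217,200),(306.5,200))):
    a,b=ray(s,p,z),ray(s,q,z);print(z,((a+b)/2).round(4),np.linalg.norm(a-b).round(4))
```

```text
0.005 [ 0.4698 -0.1213  0.005 ] 0.0766
0.005 [ 0.4735 -0.0137  0.005 ] 0.0782
0.0502 [ 0.4692 -0.1013  0.0502] 0.0416
0.0502 [ 0.4728 -0.0283  0.0502] 0.0444
```

Box and plate centrelines agree within about 1 mm, both across and along. I lower and release.

```bash
python3 -m crank '[{"x":0,"y":0,"z":0.007,"rx":0,"ry":0,"rz":0,"jaw":-1},{"x":0,"y":0,"z":0.011,"rx":0,"ry":0,"rz":0,"jaw":-1},{"x":0,"y":0,"z":0.0145,"rx":0,"ry":0,"rz":0,"jaw":-1},{"x":0,"y":0,"z":0.0145,"rx":0,"ry":0,"rz":0,"jaw":-1},{"x":0,"y":0,"z":0.0145,"rx":0,"ry":0,"rz":0,"jaw":-1},{"x":0,"y":0,"z":0.0145,"rx":0,"ry":0,"rz":0,"jaw":-1},{"x":0,"y":0,"z":0.0145,"rx":0,"ry":0,"rz":0,"jaw":1},{"x":0,"y":0,"z":0.0145,"rx":0,"ry":0,"rz":0,"jaw":1},{"x":0,"y":0,"z":0.0145,"rx":0,"ry":0,"rz":0,"jaw":1},{"x":0,"y":0,"z":0.0145,"rx":0,"ry":0,"rz":0,"jaw":1}]'
python3 -m crank '[{"x":0,"y":0,"z":0,"rx":0,"ry":0,"rz":0,"jaw":1},{"x":0,"y":0,"z":-0.05,"rx":0,"ry":0,"rz":0,"jaw":1},{"x":0,"y":0,"z":-0.1,"rx":0,"ry":0,"rz":0,"jaw":1},{"x":-0.05,"y":0,"z":-0.15,"rx":0,"ry":0,"rz":0,"jaw":1},{"x":-0.1,"y":0,"z":-0.18,"rx":0,"ry":0,"rz":0,"jaw":1},{"x":-0.15,"y":0,"z":-0.2,"rx":0,"ry":0,"rz":0,"jaw":1},{"x":-0.2,"y":0,"z":-0.2,"rx":0,"ry":0,"rz":0,"jaw":1},{"x":-0.25,"y":0,"z":-0.2,"rx":0,"ry":0,"rz":0,"jaw":1},{"x":-0.3,"y":0,"z":-0.2,"rx":0,"ry":0,"rz":0,"jaw":1},{"x":-0.3,"y":0,"z":-0.2,"rx":0,"ry":0,"rz":0,"jaw":1}]'
python3 - <<'E'
from h import *
import pickle
D={}
for c in ('top','side'): D[c]=save(c,c+'18.png')
pickle.dump(D,open('D18.pkl','wb'))
i=cv2.imread('pics/side18.png')[110:384,140:330];cv2.imwrite('pics/s18c.png',cv2.resize(i,None,fx=2.1,fy=2.1,interpolation=cv2.INTER_CUBIC))
i=cv2.imread('pics/top18.png')[150:300,110:410];cv2.imwrite('pics/t18c.png',cv2.resize(i,None,fx=2.6,fy=2.6,interpolation=cv2.INTER_CUBIC))
E
```

```text
t: 37.5
tool_pos: [0.4745, 0.0003, 0.0148]
tcp_rot: [-3.141, 0.0, -1.611]
wrist_force: [0.1, -0.4, -0.6]
grip_width: 0.0727
t: 38.5
tool_pos: [0.4863, 0.3033, 0.2149]
tcp_rot: [-3.141, 0.001, -1.609]
wrist_force: [-0.0, -0.3, -0.6]
grip_width: 0.0874
```

View pics/s18c.png

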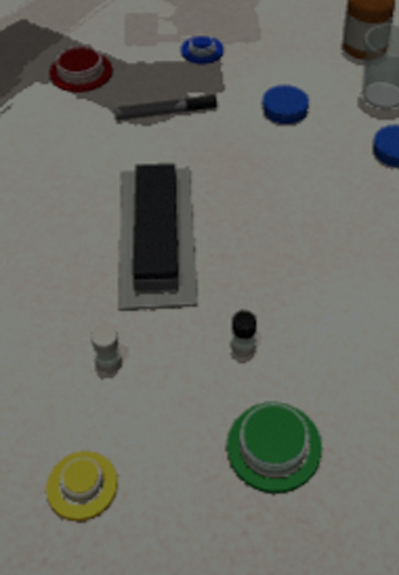

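View pics/t18c.png

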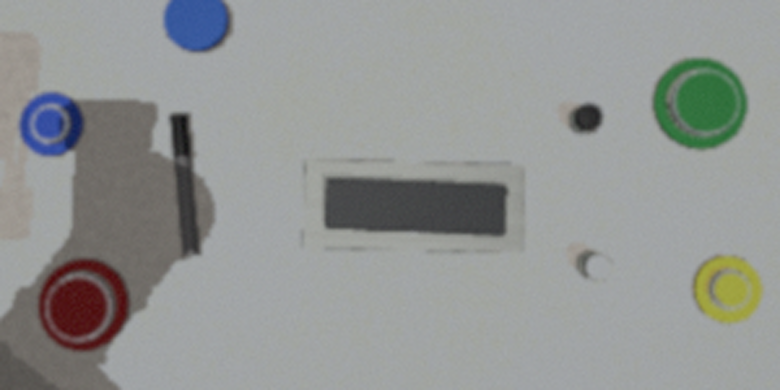

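Run:
```python
from fit import *
import pickle
D=pickle.load(open('D18.pkl','rb'))
pads=dict(red=(.3864,.2765,.0420,.030),green=(.5645,-.286,.042,.030),yellow=(.3978,-.3032,.030,.0175),blue=(.552,.310,.030,.0175))
# upsample crops, threshold colour; fit pad outer edge and lid disc separately
for c in('top','side'):
    s=D[c]
    for col,(x,y,rp,rd) in pads.items():
        h=.024 if rd==.03 else .018
        hsv=cv2.cvtColor(s['color'],cv2.COLOR_RGB2HSV);H,S,V=[hsv[...,i].astype(int) for i in range(3)]
        r={'red':(H<10)|(H>170),'green':(H>45)&(H<85),'blue':(H>105)&(H<130),'yellow':(H>20)&(H<38)}[col]
        cx,cy=proj(s,(x,y,.006));R=int(60*(.6 if rp<.04 else .75));
        x0,y0=int(cx)-R//2,int(cy)-R//2
        sat=(S*r).astype(np.float32)[y0:y0+R,x0:x0+R]
        U=cv2.resize(sat,None,fx=8,fy=8,interpolation=cv2.INTER_CUBIC)
        m=(U>110).astype(np.uint8)
        cs,hi=cv2.findContours(m,cv2.RETR_CCOMP,cv2.CHAIN_APPROX_NONE)
        o=sorted(cs,key=cv2.contourArea,reverse=True)
        res=[]
        for k in o[:4]:
            if cv2.contourArea(k)<1500:continue
            e=cv2.fitEllipse(k);uv=((np.array(e[0])+.5)/8-.5)+[x0,y0]
            res.append((round(cv2.contourArea(k)/64,1),np.round(np.array(e[1])/8,1).tolist(),ray(s,uv,.006)[:2].round(4).tolist(),ray(s,uv,h)[:2].round(4).tolist()))
        print(c,col);[print('   ',q) for q in res]
    near=hullmask(s,(.4735,-.0235),-.04,.075,.19,.005,.035)>.3
    V=s['color'].astype(int).max(2)
    print(c,'box',fit(s,(near&(V<100)).astype(np.float32),[473,-23,-4],.046,.16,.005,.035))
    for d in nets.outline_of(c,'plate_top')[:1]:
        k=cv2.convexHull(np.argwhere(d['mask'])[:,::-1].astype(np.int32));mm=np.zeros((384,512),np.uint8);cv2.fillPoly(mm,[k],1)
        print(c,'plate',fit(s,mm.astype(np.float32),[474,-24,-4],.08,.2,0,.005))
```

```text
top red
    (906.5, [33.2, 34.7], [0.3872, 0.277], [0.3888, 0.2713])
    (618.1, [27.3, 28.9], [0.3857, 0.2796], [0.3874, 0.2738])
    (365.5, [21.2, 22.0], [0.3844, 0.2823], [0.3861, 0.2764])
top green
    (881.7, [32.9, 34.1], [0.5649, -0.2852], [0.5631, -0.2801])
    (649.0, [27.9, 29.7], [0.5658, -0.2875], [0.564, -0.2824])
    (369.6, [21.2, 22.2], [0.5664, -0.2912], [0.5646, -0.286])
top yellow
    (483.1, [24.2, 25.4], [0.3987, -0.3027], [0.3997, -0.2991])
    (233.5, [17.1, 17.4], [0.3983, -0.3044], [0.3992, -0.3008])
    (106.7, [11.3, 12.1], [0.3981, -0.306], [0.3991, -0.3023])
top blue
    (423.4, [22.9, 23.6], [0.5525, 0.3106], [0.5515, 0.3064])
    (205.2, [15.8, 16.5], [0.553, 0.3112], [0.5519, 0.307])
    (93.1, [10.8, 11.0], [0.5533, 0.3127], [0.5523, 0.3084])
top box (array([474.02196983, -25.88477483,  -4.09565232]), np.float64(95.125), np.float32(1336.0))
top plate (array([475.37422532, -25.35395977,  -2.93651843]), np.float64(66.125), np.float32(2942.0))
side red
    (166.1, [18.4, 27.8], [0.3854, 0.2763], [0.3879, 0.2521])
    (165.7, [11.1, 19.0], [0.3819, 0.3029], [0.3844, 0.278])
side green
    (614.6, [27.0, 29.0], [0.5657, -0.2752], [0.5634, -0.285])
    (491.8, [40.3, 41.8], [0.5639, -0.2865], [0.5616, -0.296])
side yellow
    (870.0, [31.5, 35.2], [0.3972, -0.3046], [0.3987, -0.3105])
    (163.2, [19.7, 22.5], [0.3967, -0.3], [0.3981, -0.306])
side blue
    (148.9, [12.5, 18.3], [0.5513, 0.3091], [0.55, 0.2924])
side box (array([472.73135936, -37.6415704 , -23.34535798]), np.float64(776.0), np.float32(2234.0))
side plate (array([471.03711427, -22.11741378,  -1.52318109]), np.float64(77.4375), np.float32(2421.0))
```

Red, green and yellow are within about 1 mm of their pad centres. The top camera puts blue about 2 mm off, so I look at it with the wrist camera.

```bash
python3 -m crank '[{"x":-0.04,"y":-0.03,"z":0,"rx":0,"ry":0,"rz":0,"jaw":1},{"x":-0.0775,"y":-0.063,"z":0,"rx":0,"ry":0,"rz":0,"jaw":1},{"x":-0.0775,"y":-0.063,"z":0,"rx":0,"ry":0,"rz":0,"jaw":1},{"x":-0.0775,"y":-0.063,"z":0,"rx":0,"ry":0,"rz":0,"jaw":1},{"x":-0.0775,"y":-0.063,"z":0,"rx":0,"ry":0,"rz":0,"jaw":1},{"x":-0.0775,"y":-0.063,"z":0,"rx":0,"ry":0,"rz":0,"jaw":1},{"x":-0.0775,"y":-0.063,"z":0,"rx":0,"ry":0,"rz":0,"jaw":1},{"x":-0.0775,"y":-0.063,"z":0,"rx":0,"ry":0,"rz":0,"jaw":1},{"x":-0.0775,"y":-0.063,"z":0,"rx":0,"ry":0,"rz":0,"jaw":1},{"x":-0.0775,"y":-0.063,"z":0,"rx":0,"ry":0,"rz":0,"jaw":1}]'
python3 - <<'E'
from h import *
s=save('wrist','w19.png')
for col,hs in (('blue',.018),('red',.024)):
    for a,cc,e in blobs(s,col,100): print(col,a,np.round(e[0],1),np.round(e[1],1),ray(s,e[0],.006)[:2].round(4),ray(s,e[0],hs)[:2].round(4))
u=proj(s,(.552,.31,.006));print(u)
x,y=int(u[0]),int(u[1]);i=cv2.imread('pics/w19.png')[max(0,y-60):y+60,max(0,x-70):x+70];cv2.imwrite('pics/w19c.png',cv2.resize(i,None,fx=5,fy=5,interpolation=cv2.INTER_CUBIC))
E
```

```text
t: 39.7
tool_pos: [0.5525, 0.3749, 0.215]
tcp_rot: [-3.141, 0.0, -1.611]
wrist_force: [-0.8, 0.7, -0.8]
grip_width: 0.0878
blue 843 [168.5   8.9] [22.3 54.3] [0.6477 0.1912] [0.6445 0.1948]
blue 955 [258.8 116.3] [46.  47.5] [0.5517 0.312 ] [0.5516 0.3116]
blue 418 [258.9 114.3] [21.8 22.6] [0.5514 0.3096] [0.5513 0.3094]
red 1312 [396.8  80.8] [62.4 72.1] [0.3858 0.2778] [0.3939 0.279 ]
red 1895 [404.5  78.7] [44.7 52. ] [0.3769 0.2758] [0.3853 0.2771]
[258.4560785  114.67634893]
```

View pics/w19c.png

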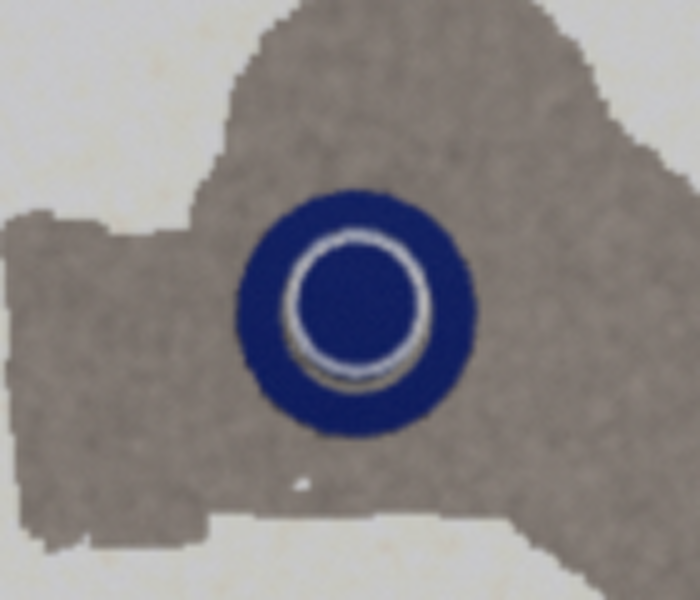

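View pics/w19.png

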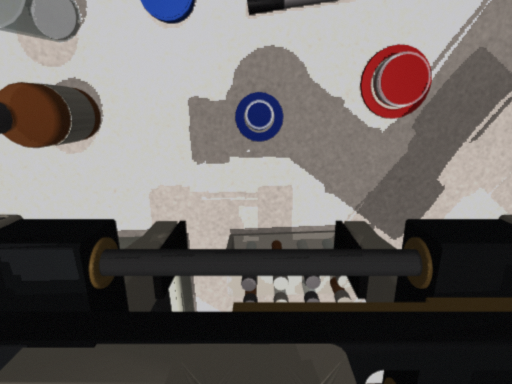

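Wrist and top views agree that blue sits about 2.3 mm off centre towards -y. Red is within 1 mm. I regrip blue and shift it.

```bash
python3 -m crank '[{"x":0.04,"y":-0.0016,"z":0.02,"rx":0,"ry":0,"rz":0,"jaw":1},{"x":0.0655,"y":-0.0016,"z":0.06,"rx":0,"ry":0,"rz":0,"jaw":1},{"x":0.0655,"y":-0.0016,"z":0.1,"rx":0,"ry":0,"rz":0,"jaw":1},{"x":0.0655,"y":-0.0016,"z":0.14,"rx":0,"ry":0,"rz":0,"jaw":1},{"x":0.0655,"y":-0.0016,"z":0.17,"rx":0,"ry":0,"rz":0,"jaw":1},{"x":0.0655,"y":-0.0016,"z":0.19,"rx":0,"ry":0,"rz":0,"jaw":1},{"x":0.0655,"y":-0.0016,"z":0.2,"rx":0,"ry":0,"rz":0,"jaw":1},{"x":0.0655,"y":-0.0016,"z":0.2,"rx":0,"ry":0,"rz":0,"jaw":1},{"x":0.0655,"y":-0.0016,"z":0.2,"rx":0,"ry":0,"rz":0,"jaw":1},{"x":0.0655,"y":-0.0016,"z":0.2,"rx":0,"ry":0,"rz":0,"jaw":1}]'
python3 - <<'E'
from h import *
go((.5517,.3094,.0085,-1.611))
E
```

```text
t: 40.75
tool_pos: [0.5523, 0.3102, 0.0163]
tcp_rot: [-3.14, 0.002, -1.611]
wrist_force: [-0.3, -0.5, 0.6]
grip_width: 0.0878
t 40.75 pos [0.5523 0.3102 0.0163] rot [-3.1399e+00  1.7000e-03 -1.6108e+00] w 0.0878 F [-0.3 -0.5  0.6]
(0.5517, 0.3094, 0.0085, -1.611) xyz [0.0008 0.0006 0.0078] r [-0.0016  0.0016  0.0002]
```

```bash
python3 -m crank '[{"x":0,"y":0,"z":0.0065,"rx":0,"ry":0,"rz":0,"jaw":1},{"x":0,"y":0,"z":0.0065,"rx":0,"ry":0,"rz":0,"jaw":1},{"x":0,"y":0,"z":0.0065,"rx":0,"ry":0,"rz":0,"jaw":-1},{"x":0,"y":0,"z":0.0065,"rx":0,"ry":0,"rz":0,"jaw":-1},{"x":0,"y":0,"z":0.0065,"rx":0,"ry":0,"rz":0,"jaw":-1},{"x":0,"y":0,"z":0.0065,"rx":0,"ry":0,"rz":0,"jaw":-1},{"x":0,"y":0,"z":0.0065,"rx":0,"ry":0,"rz":0,"jaw":-1},{"x":0,"y":0,"z":0.0065,"rx":0,"ry":0,"rz":0,"jaw":-1},{"x":0,"y":0,"z":0.0065,"rx":0,"ry":0,"rz":0,"jaw":-1},{"x":0,"y":0,"z":0.0065,"rx":0,"ry":0,"rz":0,"jaw":-1}]'
python3 -m crank '[{"x":0,"y":0,"z":0,"rx":0,"ry":0,"rz":0,"jaw":-1},{"x":0,"y":0,"z":-0.004,"rx":0,"ry":0,"rz":0,"jaw":-1},{"x":0,"y":0,"z":-0.004,"rx":0,"ry":0,"rz":0,"jaw":-1},{"x":-0.0024,"y":0,"z":-0.004,"rx":0,"ry":0,"rz":0,"jaw":-1},{"x":-0.0024,"y":0,"z":-0.004,"rx":0,"ry":0,"rz":0,"jaw":-1},{"x":-0.0024,"y":0,"z":-0.004,"rx":0,"ry":0,"rz":0,"jaw":-1},{"x":-0.0024,"y":0,"z":-0.002,"rx":0,"ry":0,"rz":0,"jaw":-1},{"x":-0.0024,"y":0,"z":0,"rx":0,"ry":0,"rz":0,"jaw":-1},{"x":-0.0024,"y":0,"z":0,"rx":0,"ry":0,"rz":0,"jaw":-1},{"x":-0.0024,"y":0,"z":0,"rx":0,"ry":0,"rz":0,"jaw":-1}]'
python3 - <<'E'
from h import *
go((.5517,.3118,.0085,-1.611))
E
```

```text
t: 41.75
tool_pos: [0.5515, 0.3094, 0.0082]
tcp_rot: [3.142, -0.0, -1.611]
wrist_force: [-0.7, 0.2, 0.2]
grip_width: 0.0337
t: 42.75
tool_pos: [0.5516, 0.3117, 0.0082]
tcp_rot: [3.142, -0.0, -1.611]
wrist_force: [-0.0, -0.5, 1.6]
grip_width: 0.0341
t 42.75 pos [0.5516 0.3117 0.0082] rot [ 3.1416e+00 -1.0000e-04 -1.6110e+00] w 0.0341 F [-0.  -0.5  1.6]
(0.5517, 0.3118, 0.0085, -1.611) xyz [-0.0001 -0.0001 -0.0003] r [ 0.     -0.0001 -0.    ]
```

Now I open, rise and back off to the viewing spot.

```bash
python3 -m crank '[{"x":0,"y":0,"z":0,"rx":0,"ry":0,"rz":0,"jaw":1},{"x":0,"y":0,"z":0,"rx":0,"ry":0,"rz":0,"jaw":1},{"x":0,"y":0,"z":0,"rx":0,"ry":0,"rz":0,"jaw":1},{"x":0,"y":0,"z":0,"rx":0,"ry":0,"rz":0,"jaw":1},{"x":0,"y":0,"z":-0.04,"rx":0,"ry":0,"rz":0,"jaw":1},{"x":0,"y":0,"z":-0.09,"rx":0,"ry":0,"rz":0,"jaw":1},{"x":0,"y":0,"z":-0.14,"rx":0,"ry":0,"rz":0,"jaw":1},{"x":-0.03,"y":0,"z":-0.18,"rx":0,"ry":0,"rz":0,"jaw":1},{"x":-0.065,"y":0,"z":-0.205,"rx":0,"ry":0,"rz":0,"jaw":1},{"x":-0.065,"y":0,"z":-0.205,"rx":0,"ry":0,"rz":0,"jaw":1}]'
python3 -m crank '[{"x":0,"y":0,"z":0,"rx":0,"ry":0,"rz":0,"jaw":1},{"x":0,"y":0,"z":0,"rx":0,"ry":0,"rz":0,"jaw":1},{"x":0,"y":0,"z":0,"rx":0,"ry":0,"rz":0,"jaw":1},{"x":0,"y":0,"z":0,"rx":0,"ry":0,"rz":0,"jaw":1},{"x":0,"y":0,"z":0,"rx":0,"ry":0,"rz":0,"jaw":1},{"x":0,"y":0,"z":0,"rx":0,"ry":0,"rz":0,"jaw":1},{"x":0,"y":0,"z":0,"rx":0,"ry":0,"rz":0,"jaw":1},{"x":0,"y":0,"z":0,"rx":0,"ry":0,"rz":0,"jaw":1},{"x":0,"y":0,"z":0,"rx":0,"ry":0,"rz":0,"jaw":1},{"x":0,"y":0,"z":0,"rx":0,"ry":0,"rz":0,"jaw":1}]'
python3 - <<'E'
from h import *
s=save('wrist','w20.png')
for col,hs in (('blue',.018),):
    for a,cc,e in blobs(s,col,100): print(col,a,np.round(e[0],1),np.round(e[1],1),ray(s,e[0],.006)[:2].round(4),ray(s,e[0],hs)[:2].round(4))
s=save('top','top20.png');i=cv2.imread('pics/top20.png')[150:300,110:410];cv2.imwrite('pics/t20c.png',cv2.resize(i,None,fx=2.6,fy=2.6,interpolation=cv2.INTER_CUBIC))
go()
E
```

```text
t: 43.75
tool_pos: [0.556, 0.3812, 0.218]
tcp_rot: [-3.136, 0.006, -1.609]
wrist_force: [-0.4, -0.3, -0.8]
grip_width: 0.0874
t: 44.75
tool_pos: [0.5542, 0.3768, 0.2133]
tcp_rot: [-3.142, 0.0, -1.611]
wrist_force: [-1.0, -0.7, -0.3]
grip_width: 0.0878
blue 722 [169.2   7.9] [19.9 51.7] [0.648  0.1926] [0.6448 0.1963]
blue 1018 [260.1 114.7] [46.3 47.9] [0.5518 0.3119] [0.5517 0.3117]
blue 417 [260.3 114.7] [21.6 22.7] [0.5514 0.312 ] [0.5514 0.3117]
t 44.85 pos [0.5542 0.3768 0.2133] rot [-3.1416  0.     -1.611 ] w 0.0875 F [ 0.1 -0.2 -0.4]
```

View pics/t20c.png

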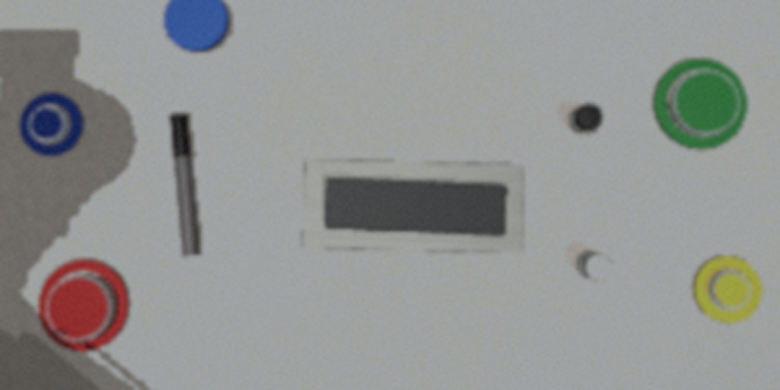

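Blue is now centred: dish at (0.5514,0.3117), pad at (0.5518,0.3119). All the others are in place, so I hand in.

```bash
python3 -c "
from cell import job
print(job.close_job())"
```

```text
the job is handed in; nothing more can be done
None
```

The pile is apart. Each dish stands upright and alone on the pad of its own colour, and the slide box lies lengthways in the middle of the steel plate. The gripper is open and clear of everything. I handed in at about 45 s of the 134 s allowed; no verdict comes back.

**Last checks**
- **Dishes:** red is about 1 mm from its pad centre, and green, yellow and blue are under 1 mm.
- **Box:** its centre is about 1.5 mm from the plate's, and it is about 0.7° out of line. That comes from the top camera; the side camera's fit of the box failed, but its picture shows the box well on the plate.

**Mended on the way**
- **Red:** on the first grasp the fingertips reached 7 mm below the dish and would have hit the pad. I set it back on the box and gripped it higher.
- **Blue:** it first stood about 2.3 mm off centre, so I regripped it and shifted it.

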